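# Make up a deburring wheel pack on the indexing table

## Task

Turn the indexing table by its bar so that the tall round arbor stands at the loading pointer. With the arbor there, make up the wheel pack on it, every part flat and fully down: first the flange (boss up), then every deburring wheel lying on the bench, then the clamp ring, and last the cap, closed end up, resting on the ring. Then turn the table to bring the finished pack in front of the dresser, leave it at rest there, and do not disturb the mallet, the hammer or the cutting die on the bench.

Things in the scene. Friction and masses are not known exactly. Their poses are not given: they have to be found in the camera images.
- loading_point (a point): Where the arbor's foot must stand for loading: 100 mm from the table's turning axis, towards the aluminium loading pointer (a small diamond-section post 36 mm high just outside the plate, roughly on the robot's side). Fixed; 45 mm above the bench (the plate's top).
- dressing_point (a point): Where the arbor's foot must stand for dressing: 100 mm from the turning axis, in front of the dresser (a grey motor-like cylinder with a steel nib on a green block, 130 mm tall, beyond the plate's far side), 150 degrees (2.618 rad) clockwise from above from the loading point. Fixed; 45 mm above the bench.
- arbor (a point): Foot of the tall arbor, an upright steel post 20 mm diameter, 82 mm tall, top 6 mm tapered to 12 mm; point: its centre on the plate's top face, z up. It stands on the turning plate (steel disc 280 mm diameter, top 45 mm above the bench), 100 mm from the turning axis. Two other stations, not for this job, 120 degrees either side: a square block 30 mm wide, 40 tall, and a disc 52 mm wide, 16 tall.
- bar (a point): Centre of the black bar by which the plate is turned, on the turning axis, 101 mm above the bench, on a column 22 mm thick. Bar 64 mm long (point x), 14 wide (y), 30 tall: top at 116 mm, underside at 86 mm. The arbor lies from here along the point's -x. The plate meets no stop for nearly a turn beyond its start either way, has about 0.15 N m of friction and stays where left.
- plate (a joint): Angle of the turning plate in rad, growing counter-clockwise seen from above. 0 (and 2 pi) = arbor at the loading point; -2.618 (or 3.665) = arbor at the dressing point. Starts somewhere from 0.9 to 5.3.
- flange: Aluminium support flange, the first layer: a disc 66 mm diameter, 6 mm thick, with a round boss on top 40 mm diameter, 18 mm tall (24 mm in all), through bore 24 mm. Origin: centre of the underside; z up through the boss. Lies boss up on the bench; grip it by the boss.
- wheel1: Deburring wheel: a plain dark rubber-bonded disc 62 mm diameter, 12 mm thick, through bore 24 mm, lying flat on the bench. Both faces are alike. One to three of the wheels are there; the others are absent. Origin: centre of the underside.
- wheel2: Deburring wheel: a plain dark rubber-bonded disc 62 mm diameter, 12 mm thick, through bore 24 mm, lying flat on the bench. Both faces are alike. One to three of the wheels are there; the others are absent. Origin: centre of the underside.
- wheel3: Deburring wheel: a plain dark rubber-bonded disc 62 mm diameter, 12 mm thick, through bore 24 mm, lying flat on the bench. Both faces are alike. One to three of the wheels are there; the others are absent. Origin: centre of the underside.
- clamp_ring: Clamp ring: bright steel ring 52 mm diameter, 10 mm thick, bore 24 mm, three small screw heads on its upper face; lies flat on the bench. Origin: centre of the underside.
- cap: Cap: ribbed steel cylinder 40 mm diameter, 50 mm tall, closed on top, with a blind hole of 24 mm diameter, 42 mm deep, from below; stands closed end up on the bench. It slips over the arbor's top and rests on the clamp ring, however many wheels there are, held by its weight alone (a jerky turn of the table can shake it off). Origin: centre of the underside.
- mallet: Bystander: soft-faced mallet, 280 mm long, 134 mm wide head, lying at the far left of the bench. Leave it alone. Origin: on the bench, near the middle of its length.
- hammer: Bystander: hammer, 280 mm long, lying at the far right of the bench. Leave it alone. Origin: under it, near the middle of its length.
- die: Bystander: black steel cutting die, an open oval frame 170 by 90 mm, 30 mm high, lying at the near left of the bench. Leave it alone. Origin: centre of its underside.
Not all that is in view belongs to the job. What is shaped like the clamp_ring but blue or green is not meant.

How it is judged (in metres and radians):
On the way, in this order (a step that is already met when the one before it is completed fails the run):
1. The arbor is brought to the loading point (within 18 mm) (horizontal distance between arbor and loading_point below 0.018 m and velocity of joint plate between -0.1 and 0.1 rad/s), for 0.2 s.
2. At the loading point, the flange is on the arbor, flat on the plate (horizontal distance between arbor and loading_point below 0.018 m and horizontal distance between flange and arbor below 0.006 m and z of flange in the frame of arbor between -0.004 and 0.004 m and angle between flange's own z axis and vertical below 0.12 rad), for 0.2 s.
3. At the loading point, every wheel present is on the arbor, flat, stacked on the flange (all of step 2 and horizontal distance between each of wheel1, wheel2, wheel3 and arbor below 0.006 m and z of wheel1 in the frame of arbor between 0.02 and 0.053 m and angle between each of wheel1, wheel2, wheel3's own z axis and vertical below 0.12 rad and z of wheel2 in the frame of arbor between 0.02 and 0.053 m and z of wheel3 in the frame of arbor between 0.02 and 0.053 m), for 0.2 s.
4. At the loading point, the clamp ring is on the arbor, flat on the topmost wheel (all of step 3 and horizontal distance between clamp_ring and arbor below 0.006 m and z of clamp_ring in the frame of arbor between 0.032 and 0.065 m and angle between clamp_ring's own z axis and vertical below 0.12 rad and z of clamp_ring in the frame of wheel1 above 0.009 m and z of clamp_ring in the frame of wheel2 above 0.009 m and z of clamp_ring in the frame of wheel3 above 0.009 m and (z of clamp_ring in the frame of wheel1 between 0.009 and 0.0155 m or z of clamp_ring in the frame of wheel2 between 0.009 and 0.0155 m or z of clamp_ring in the frame of wheel3 between 0.009 and 0.0155 m)), for 0.2 s.
5. At the loading point, the cap is on the arbor, resting on the clamp ring, released (all of step 4 and horizontal distance between cap and arbor below 0.006 m and z of cap in the frame of arbor between 0.042 and 0.075 m and angle between cap's own z axis and vertical below 0.12 rad and z of cap in the frame of clamp_ring between 0.007 and 0.0135 m and contact force between cap and the fingers below 0.2 N), for 0.2 s.
6. The finished pack is brought to the dressing point (within 18 mm) (horizontal distance between arbor and dressing_point below 0.018 m), for 0.2 s.
At the end, for the whole second after the job is handed in: The arbor rests within 18 mm of the dressing point and carries flange, all wheels present, clamp ring and cap in that order, each centred within 6 mm, flat within 0.12 rad and seated (within about 3.5 mm) on the one below (horizontal distance between arbor and dressing_point below 0.018 m and horizontal distance between each of flange, wheel1, wheel2, wheel3, clamp_ring, cap and arbor below 0.006 m and z of flange in the frame of arbor between -0.004 and 0.004 m and angle between each of flange, wheel1, wheel2, wheel3, clamp_ring, cap's own z axis and vertical below 0.12 rad and z of wheel1 in the frame of arbor between 0.02 and 0.053 m and z of wheel2 in the frame of arbor between 0.02 and 0.053 m and z of wheel3 in the frame of arbor between 0.02 and 0.053 m and z of clamp_ring in the frame of arbor between 0.032 and 0.065 m and z of clamp_ring in the frame of wheel1 above 0.009 m and z of clamp_ring in the frame of wheel2 above 0.009 m and z of clamp_ring in the frame of wheel3 above 0.009 m and (z of clamp_ring in the frame of wheel1 between 0.009 and 0.0155 m or z of clamp_ring in the frame of wheel2 between 0.009 and 0.0155 m or z of clamp_ring in the frame of wheel3 between 0.009 and 0.0155 m) and z of cap in the frame of arbor between 0.042 and 0.075 m and z of cap in the frame of clamp_ring between 0.007 and 0.0135 m and velocity of joint plate between -0.05 and 0.05 rad/s and linear speed of each of flange, wheel1, wheel2, wheel3, clamp_ring, cap below 0.02 m/s); the robot touches nothing.
It fails at once if The mallet is disturbed (moved more than 30 mm) (distance of mallet from where it was at the start of the episode above 0.03 m).
It fails at once if The hammer is disturbed (moved more than 30 mm) (distance of hammer from where it was at the start of the episode above 0.03 m).
It fails at once if The die is disturbed (moved more than 30 mm) (distance of die from where it was at the start of the episode above 0.03 m).
Of wheel1, wheel2, wheel3 only 1 to 3 are there at a start; the rules pass over those that are not, and their reading is None.
At some moment in a run one of flange, wheel1, wheel2, wheel3, clamp_ring, cap may be knocked a few centimetres aside while the robot is not near it.
It also fails if it takes over 210 s, if anything falls off the work surface, if the arm or the gripper's body presses on something with over 40 N, if the wrist force passes 120 N, or if a joint passes its speed limit or range.

## Robot

A 6-joint arm with a two-finger parallel gripper is mounted at the origin on the work surface. World frame = base frame: x ahead of the robot, y to its left, z up, the work surface at z = 0. Lengths are in m, angles in degrees, forces in N, time in s.
With the tool pointing down it reaches from about 0.3 to 0.775 m from the base axis. Payload 14.6 kg.
Tool frame: the origin (TCP) lies between the finger pads; the fingertips stand tip_extent ahead of it and the grasp point (between the pads) is the TCP (tip_extent is the distance from the TCP to the fingertips, in m); z points along the fingers, y is the line along which they close (so a half turn about z gives the same grasp; the last joint's range is limited). The gripper opens to 85 mm and grips with 20 to 120 N. Pads are 22 mm wide; open, the fingers measure 114 mm over their backs; the gripper's body (76 mm by 85 mm) begins 54 mm behind the grasp point. The pads swing forward as they close: fully open they stand 13 mm farther back than shut.
Start: joints at [-78.3, 17.183, 87.147, -0, 75.671, -3.816], TCP at [0.147, -0.53, 0.215] pointing down, gripper open.
Joint ranges: [-173.82, 173.82], [-45.26, 126.66], [13.44, 144.39], [-59.66, 239.66], [0, 175.72], [-146.38, 146.38]. Speed limits (degrees/s): [127.2, 127.2, 147.25, 180, 180, 180].

## Interface

Orientations are given as a 3x3 rotation matrix whose columns are the frame's x, y, z axes.
In Python, from cell import * gives the robot as it stands. The module is installed in compiled form; this text tells all that it offers.
- The arm moves only by the shell command python3 -m inch 'ROWS' [FORCE]. ROWS is JSON, a list of rows, each a list of 5 numbers: the opening in per cent of the stroke, from 0 (shut) to 100 (fully open), then the shift along the tool's x, y, z in mm, then the turn about the tool's z in rad. A call has 1 to 12 rows; each row is the pose to reach, as a shift and turn from the pose commanded when the call began, along the tool's axes at that moment; what a row does not reach only later rows make up. A row lasts 1/12 s, in which the tool goes at most 41.7 mm and 7.16 degrees, less where a joint would pass 70% of its speed; a pose out of reach is approached as far as the arm can. A call with a gripper value outside its range is refused whole. The fingers move at their own pace and stop on an object; FORCE is the grip in N (left out, the last holds). Time passes only in rows, so rows that repeat a pose let the fingers close. It gives the time, the measured TCP pose, the force, the opening and the grip force at its end, in the units of the state.
- observe(): the state, without advancing time (a new reading comes with each control period).
- snapshot(name): name is "side" or "top"; returns (picture, depth): 420x560x3 uint8, red, green, blue; 420x560 float32, m along the optical axis (not along the pixel's ray), 0 where there is no reading.
- get_calibration(name): a dict with "fx", "fy", "cx", "cy" (pixels), "pose" (4x4, takes a point from camera to world coordinates). Camera axes: x right, y down, z forward; pixel columns grow to the right and rows downward; lengths in m; the calibration is good to about 2 mm. A picture is of the moment at which its call begins. get_calibration takes no time and is no camera call.
- hand_in(): hands the job in; it is judged then, once.
The state is a dict: "time_s": time; "q": joint angles; "joint_velocities": joint speeds; "effort": joint torques, N m; "ee_pos": TCP position; "eef_rot": TCP orientation; "ft_force": force on the tool from outside, world axes, zero at the start; "moment": the same for the moment, N m; "opening": finger opening in m; "grasp_force": force on a finger pad.
Only numpy, scipy, OpenCV 4.12 (cv2) and the standard library are available. Lean on these libraries where they do the work, as an engineer would, in place of code of your own. Each camera call takes 0.05 s, during which the arm holds its last target. There are 200 camera calls.

## Working session

There is one attempt and no reset: what is moved stays moved. The work goes in short steps, Python scripts to look and compute and a shell command to move; the robot and the scene stay as the last step left them, time stands still between calls to the robot, and variables do not carry over. Pictures are saved under pics/ and viewed, at most 14 in all, crops included, and the job is handed in when it is done.

```bash
mkdir -p pics; cat > h.py <<'E'
from cell import *
import numpy as np, cv2
def snap(n,f=None):
    p,d=snapshot(n)
    if f: cv2.imwrite('pics/'+f,p[:,:,::-1])
    np.savez('last_'+n,p=p,d=d); return p,d
def ray(n,u,v,z):
    c=get_calibration(n);T=np.array(c['pose'])
    r=T[:3,:3]@np.array([(u-c['cx'])/c['fx'],(v-c['cy'])/c['fy'],1]);o=T[:3,3]
    return o+r*(z-o[2])/r[2]
def cloud(n,d):
    c=get_calibration(n);T=np.array(c['pose']);v,u=np.mgrid[:420,:560]
    P=np.stack([(u-c['cx'])/c['fx']*d,(v-c['cy'])/c['fy']*d,d],-1)
    return P@T[:3,:3].T+T[:3,3]
def proj(n,p):
    c=get_calibration(n);T=np.linalg.inv(np.array(c['pose']));q=T[:3,:3]@np.array(p)+T[:3,3]
    return q[0]/q[2]*c['fx']+c['cx'],q[1]/q[2]*c['fy']+c['cy']
E
python3 - <<'E'
from h import *
for n in('top','side'):
    p,d=snap(n,n+'0.png');print(n,np.round(get_calibration(n)['pose'],3).tolist(),get_calibration(n)['fx'],(d==0).mean())
s=observe();print({k:np.round(v,3).tolist() for k,v in s.items()})
E
```

```text
top [[0.011, -0.984, 0.176, 0.243], [-1.0, -0.012, -0.003, -0.035], [0.005, -0.176, -0.984, 1.661], [0.0, 0.0, 0.0, 1.0]] 467.6354863124343 0.003864795918367347
side [[0.937, -0.254, 0.238, 0.155], [-0.348, -0.692, 0.632, -0.976], [0.004, -0.676, -0.737, 1.203], [0.0, 0.0, 0.0, 1.0]] 536.0697414879818 0.003907312925170068
{'time_s': 0.1, 'q': [-78.301, 17.212, 87.176, 0.002, 75.671, -3.817], 'joint_velocities': [0.042, -0.028, -0.127, -0.063, 0.019, 0.021], 'effort': [0.002, -54.438, -36.237, -0.0, 0.003, -0.0], 'ee_pos': [0.147, -0.53, 0.215], 'eef_rot': [[0.964, 0.267, -0.0], [0.267, -0.964, 0.001], [0.0, -0.001, -1.0]], 'ft_force': [-0.382, 0.073, -0.674], 'moment': [0.016, -0.011, -0.096], 'grasp_force': 0.0, 'opening': 0.085}
```

View pics/top0.png

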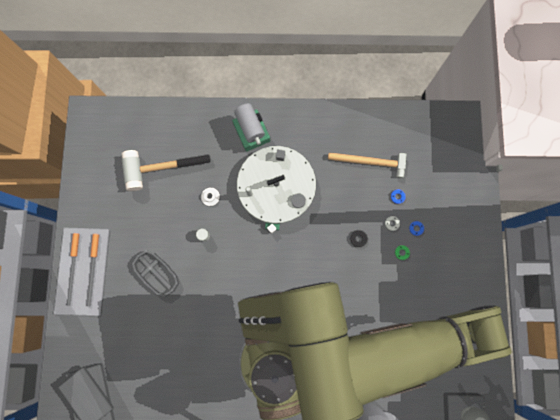

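View pics/side0.png

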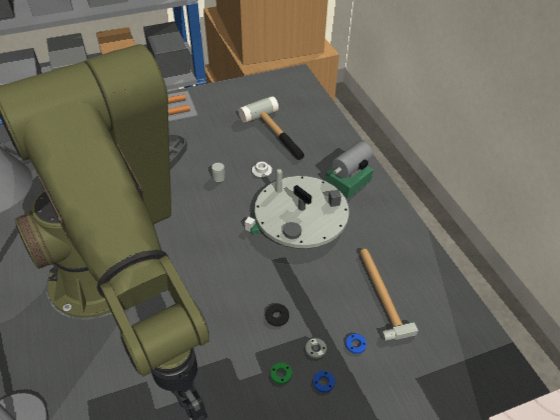

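Top view: the flange is at (210,197), the cap at (202,235) and one dark wheel at (358,238). The turntable is at (277,184), with the arbor at about (248,189), the bar at (276,181) and the pointer at (271,228). Things that could pass for the clamp ring are grey (392,223), blue (397,197), blue (417,229) and green (403,253); grey steel fits the description. I'll measure these and check the choice in one crop.

```bash
python3 - <<'E'
from h import *
p=np.load('last_top.npz');P,d=p['p'],p['d'];C=cloud('top',d)
s=np.load('last_side.npz');S=s['p']
z=lambda I,u,v,w,h,k:cv2.resize(I[v-h:v+h,u-w:u+w],None,fx=k,fy=k,interpolation=cv2.INTER_CUBIC)
a=z(P,385,225,50,37,4);b=z(P,275,180,50,55,5)[:,:];c=z(S,310,345,50,37,4);
m=np.zeros((596,800,3),np.uint8);m[:296,:400]=a;m[300:596,:400]=c;b=cv2.resize(b,(400,440));m[:440,400:]=b
cv2.imwrite('pics/crop0.png',m[:,:,::-1])
# bodies by height above bench
Z=C[...,2];X=C[...,0];Y=C[...,1]
m=((Z>.005)&(Z<.2)&(X>.3)&(X<.85)&(abs(Y)<.55)).astype(np.uint8)
n,l,st,ct=cv2.connectedComponentsWithStats(m)
for i in range(1,n):
    if st[i,4]>40:
        k=l==i;print(ct[i].round(1),st[i].tolist(),'zmax',np.percentile(Z[k],[50,95]).round(3),'mid',np.round([(X[k].min()+X[k].max())/2,(Y[k].min()+Y[k].max())/2],3),'ext',np.round([np.ptp(X[k]),np.ptp(Y[k])],3),'rgb',np.median(P[k],0))
# bench height noise & table parts
k=(Z>.105)&(Z<.122)&(np.hypot(X-.56,Y-0)<.2);print('hi',X[k].mean(),Y[k].mean(),k.sum())
for lo,hi in((.04,.05),(.055,.075),(.08,.09),(.095,.122),(.122,.14)):
    k=(Z>lo)&(Z<hi)&(X>.45)&(X<.8)&(abs(Y+.03)<.15)
    n,l,st,ct=cv2.connectedComponentsWithStats(k.astype(np.uint8))
    for i in range(1,n):
        if st[i,4]>8: q=l==i;print(lo,ct[i].round(1),st[i,4],'mid',np.round([(X[q].min()+X[q].max())/2,(Y[q].min()+Y[q].max())/2],3),'mean',X[q].mean().round(3),Y[q].mean().round(3))
E
```

```text
[272.1 175.5] [233, 111, 87, 122, 5904] zmax [0.046 0.12 ] mid [0.646 0.014] ext [0.407 0.317] rgb [224. 226. 218.]
[153.3 166.8] [124, 148, 88, 43, 1188] zmax [0.039 0.062] mid [0.668 0.401] ext [0.161 0.298] rgb [208. 190. 140.]
[373.8 160.7] [329, 151, 78, 27, 716] zmax [0.023 0.031] mid [ 0.699 -0.321] ext [0.101 0.283] rgb [224. 192. 138.]
[210.  195.8] [199, 187, 21, 19, 183] zmax [0.01  0.028] mid [0.572 0.252] ext [0.067 0.073] rgb [243. 241. 238.]
[398.5 196.1] [390, 187, 17, 18, 139] zmax [0.01  0.016] mid [ 0.583 -0.429] ext [0.063 0.057] rgb [ 63. 121. 222.]
[392.8 222.3] [386, 215, 15, 17, 128] zmax [0.011 0.017] mid [ 0.482 -0.408] ext [0.058 0.051] rgb [156. 159. 151.]
[416.9 227.6] [409, 221, 18, 15, 135] zmax [0.009 0.017] mid [ 0.465 -0.495] ext [0.05  0.061] rgb [ 47.  85. 152.]
[202.9 234.2] [196, 227, 14, 14, 136] zmax [0.048 0.055] mid [0.435 0.268] ext [0.048 0.049] rgb [229.  231.  224.5]
[358.9 237.8] [350, 228, 19, 20, 207] zmax [0.012 0.018] mid [ 0.429 -0.287] ext [0.068 0.064] rgb [61. 60. 60.]
[402.1 252. ] [392, 245, 19, 15, 141] zmax [0.009 0.015] mid 
[... 221 characters left out ...]
4 [265.2 137.4] 27 mid [0.783 0.055] mean 0.782 0.052
0.04 [250.9 143.6] 21 mid [0.758 0.101] mean 0.758 0.103
0.04 [277.7 184.1] 3267 mid [ 0.614 -0.004] mean 0.611 0.004
0.055 [280.1 158.3] 15 mid [ 0.7   -0.003] mean 0.699 -0.003
0.055 [298.6 199.6] 159 mid [ 0.552 -0.069] mean 0.552 -0.069
0.08 [280.3 153.1] 61 mid [ 0.713 -0.004] mean 0.713 -0.004
0.08 [276.8 182.6] 9 mid [0.608 0.008] mean 0.607 0.007
0.095 [253.6 133.9] 152 mid [0.772 0.087] mean 0.773 0.089
0.095 [275.7 179.1] 95 mid [0.615 0.009] mean 0.613 0.01
0.095 [249.3 190.5] 15 mid [0.573 0.102] mean 0.572 0.099
0.122 [253.4 129.1] 78 mid [0.782 0.094] mean 0.784 0.089
0.122 [247.7 188.7] 17 mid [0.574 0.102] mean 0.575 0.103
```

View pics/crop0.png

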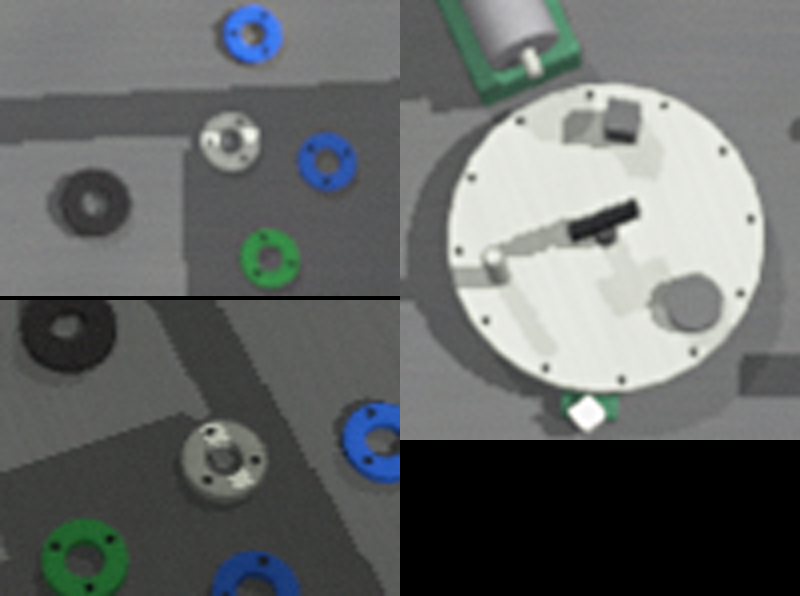

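The crop confirms the choice: the grey ring, top (392,223), carries three screws, while its look-alikes are blue or green. The arbor lies left of the axis and the pointer is below it. Next I'll take precise two-view positions.

```bash
cat >> h.py <<'E'
def load(n):
    z=np.load(f'last_{n}.npz');return z['p'],z['d']
def blob(n,P,mask,near,zmid,r=40):
    "silhouette centre of the component nearest a world point, cast on mid-height plane"
    u,v=proj(n,near);k,l,st,ct=cv2.connectedComponentsWithStats(mask.astype(np.uint8))
    best=[i for i in range(1,k) if st[i,4]>25 and np.hypot(*(ct[i]-[u,v]))<r]
    if not best: return None
    i=min(best,key=lambda i:np.hypot(*(ct[i]-[u,v])))
    c=max(cv2.findContours((l==i).astype(np.uint8),cv2.RETR_EXTERNAL,cv2.CHAIN_APPROX_NONE)[0],key=len)
    (e,ax,an)=cv2.fitEllipse(c) if len(c)>5 else (ct[i],None,0)
    return ray(n,*e,zmid).round(4)[:2],np.round(e,1),np.round(ax,1),st[i,4]
def plan(x,y,z,yaw):
    "shift in tool axes (mm) and turn (rad) to a tool-down pose; yaw of tool x in deg"
    s=observe();R=np.array(s['eef_rot']);d=R.T@(np.array([x,y,z])-s['ee_pos'])*1000
    cur=np.degrees(np.arctan2(R[1,0],R[0,0]));t=(yaw-cur+180)%360-180
    print('pos',np.round(s['ee_pos'],4),'yaw',cur.round(1),'q1,6',np.round([s['q'][0],s['q'][5]],1),'open',round(s['opening'],4),'-> shift',d.round(1),'turn',-np.radians(t).round(3),'end q6',np.round(np.degrees(np.arctan2(y,x))+90-cur-t,1))
E
python3 - <<'E'
from h import *
for n in('top','side'):
    P,d=load(n);C=cloud(n,d);Z=C[...,2];hsv=cv2.cvtColor(P,cv2.COLOR_RGB2HSV);V=hsv[...,2];print(n)
    tab=(np.hypot(C[...,0]-.61,C[...,1])<.165)
    print('plate',blob(n,P,tab&(Z>.03)&(Z<.055),(.61,0,.045),.0445))
    print('bar',blob(n,P,tab&(Z>.09)&(V<60),(.61,0,.116),.103), 'rgb V<60')
    m=tab&(Z>.09)&(V<60);y,x=np.nonzero(m);w=np.array([ray(n,a,b,.116)[:2] for a,b in zip(x,y)]);w=w-w.mean(0);u=np.linalg.svd(w)[2][0];print('bar dir',np.degrees(np.arctan2(u[1],u[0])))
    print('arbor top',blob(n,P,(Z>.117)&(np.hypot(C[...,0]-.574,C[...,1]-.1)<.03),(.574,.1,.127),.124))
    a=C[(Z>.117)&(np.hypot(C[...,0]-.574,C[...,1]-.1)<.03)];print(a.mean(0))
    k=(Z>.025)&(Z<.045)&(np.hypot(C[...,0]-.447,C[...,1]-.01)<.025);print('pointer',C[k].mean(0),k.sum())
    for nm,near,zm,lo in(('flange',(.572,.252,.02),.003,.003),('boss',(.572,.252,.02),.02,.018),('wheel',(.429,-.287,.01),.006,.006),('ring',(.482,-.408,.01),.005,.005),('cap',(.435,.268,.05),.05,.044),('capfull',(.435,.268,.025),.025,.006)):
        print(nm,blob(n,P,(Z>lo)&(Z<.1)&(np.hypot(C[...,0]-near[0],C[...,1]-near[1])<.06),near,zm))
E
```

```text
top
plate (array([0.6116, 0.0092]), array([276.4, 183.9]), array([76.3, 77.6]), np.int32(4295))
bar (array([0.611 , 0.0129]), array([274.9, 180.2]), array([ 3.3, 19. ]), np.int32(59)) rgb V<60
bar dir 113.21283578166528
arbor top (array([0.5766, 0.1015]), array([248.2, 188.4]), array([5. , 5.3]), np.int32(27))
[0.57635599 0.10155994 0.12485034]
pointer [0.45584169 0.02133315 0.03559433] 40
flange (array([0.5754, 0.249 ]), array([210.1, 195.4]), array([16.8, 20. ]), np.int32(223))
boss (array([0.5733, 0.2483]), array([209.6, 195. ]), array([10.2, 10.4]), np.int32(62))
wheel (array([ 0.427 , -0.2864]), array([358.9, 238. ]), array([16.2, 17.2]), np.int32(198))
ring (array([ 0.4843, -0.4083]), array([392.7, 222.4]), array([13.6, 14.4]), np.int32(128))
cap (array([0.4309, 0.2633]), array([202.1, 233.6]), array([10.4, 11. ]), np.int32(103))
capfull (array([0.4318, 0.2652]), array([202.8, 234.2]), array([11.9, 12.9]), np.int32(135))
side
plate (array([ 0.5985, -0.0044]), array([299.3, 212.6]), array([69.8, 93.7]), np.int32(4695))
bar (array([0.6108, 0.01  ]), array([302.2, 194.3]), array([ 8.7, 22.4]), np.int32(168)) rgb V<60
bar dir -76.48876640840123
arbor top (array([0.5703, 0.0992]), array([278.1, 172.3]), array([5.7, 6.7]), np.int32(36))
[0.5708716  0.10039167 0.12301688]
pointer [0.45392107 0.02031591 0.03373759] 67
flange (array([0.5697, 0.2542]), array([261., 169.]), array([14.1, 19.7]), np.int32(220))
boss (array([0.5684, 0.2504]), array([261. , 165.9]), array([ 8.5, 11.7]), np.int32(68))
wheel (array([ 0.4235, -0.2828]), array([276.6, 314.3]), array([21. , 23.2]), np.int32(360))
ring (array([ 0.4795, -0.4042]), array([315.1, 347.7]), array([18.7, 20.4]), np.int32(259))
cap (array([0.4255, 0.2615]), array([217. , 167.2]), array([ 9.1, 12. ]), np.int32(99))
capfull (array([0.4272, 0.2684]), array([217.6, 171.5]), array([13.2, 18.5]), np.int32(210))
```

```bash
python3 -c "
from h import *
plan(.609,.010,.215,111)"
```

```text
pos [ 0.1471 -0.5297  0.2149] yaw 15.5 q1,6 [-78.3  -3.8] open 0.0854 -> shift [ 5.895e+02 -3.965e+02  4.000e-01] turn -1.667 end q6 -20.1
```

```bash
R='x'; python3 -m inch '[[60,50,-30,0,-0.1],[60,100,-65,0,-0.2],[60,150,-100,0,-0.35],[60,200,-135,0,-0.5],[60,250,-170,0,-0.65],[60,300,-202,0,-0.8],[60,350,-235,0,-0.95],[60,400,-269,0,-1.1],[60,450,-303,0,-1.25],[60,500,-336,0,-1.4],[60,545,-367,0,-1.55],[60,570,-383,0,-1.63]]' 40
python3 -m inch '[[60,0,0,0,0],[60,0,0,0,0],[60,0,0,0,0]]'
python3 - <<'E'
from h import *
for n in('top','side'):snap(n,n+'1.png')
plan(.609,.010,.215,111)
E
```

```text
time_s: 1.1
ee_pos: [0.4731, -0.1482, 0.2153]
eef_rot: [[-0.156, 0.988, -0.0], [0.988, 0.156, 0.0], [0.0, -0.0, -1.0]]
ft_force: [1.9, -1.5, -0.4]
opening: 0.0512
grasp_force: 0.0
time_s: 1.35
ee_pos: [0.4719, -0.1502, 0.215]
eef_rot: [[-0.149, 0.989, -0.001], [0.989, 0.149, 0.0], [0.0, -0.001, -1.0]]
ft_force: [0.5, 0.0, 0.3]
opening: 0.0512
grasp_force: 0.0
pos [ 0.4716 -0.151   0.2153] yaw 98.5 q1,6 [-22.  -30.5] open 0.0514 -> shift [139.  159.6   0.3] turn -0.219 end q6 -20.1
```

View pics/side1.png

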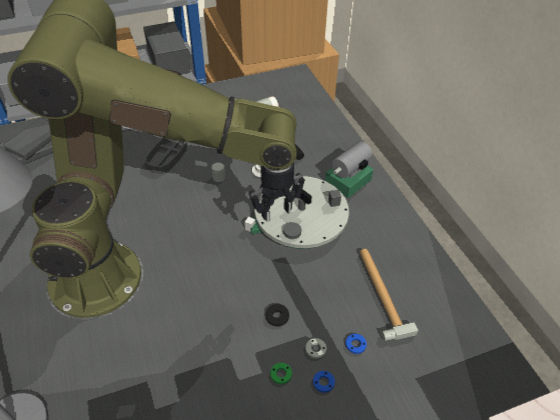

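The side view shows the arm above the bench near the table, with one dark wheel at (277,315) and nothing new uncovered. I'll carry on to the bar.

```bash
python3 -m inch '[[60,25,30,0,-0.04],[60,50,58,0,-0.08],[60,75,86,0,-0.12],[60,100,115,0,-0.16],[60,125,143,0,-0.2],[60,139,160,0,-0.22],[60,139,160,0,-0.22],[60,139,160,0,-0.22],[60,139,160,30,-0.22],[60,139,160,60,-0.22],[60,139,160,60,-0.22],[60,139,160,60,-0.22]]'
python3 - <<'E'
from h import *
plan(.609,.010,.106,111)
P,d=load('top');C=cloud('top',d);Z=C[...,2];m=(Z>.006)&(Z<.06)&(C[...,0]<.6)&(C[...,0]>-.2)&(abs(C[...,1])<.62)
n,l,st,ct=cv2.connectedComponentsWithStats(m.astype(np.uint8))
for i in range(1,n):
    if st[i,4]>60:k=l==i;print(ct[i].round(),st[i,4],C[k].mean(0).round(3),np.median(P[k],0))
E
```

```text
time_s: 2.45
ee_pos: [0.6088, 0.0097, 0.1552]
eef_rot: [[-0.359, 0.933, -0.002], [0.933, 0.359, 0.0], [0.001, -0.002, -1.0]]
ft_force: [0.0, -0.2, 0.6]
opening: 0.0512
grasp_force: 0.0
pos [0.6088 0.0097 0.1552] yaw 111.1 q1,6 [ -2.5 -23.6] open 0.0512 -> shift [ 0.1  0.4 49.2] turn 0.001 end q6 -20.1
[133. 187.] 71 [0.594 0.517 0.037] [173. 167. 155.]
[274. 204.] 2047 [0.539 0.016 0.044] [225. 227. 220.]
[210. 196.] 149 [0.571 0.248 0.016] [242. 242. 239.]
[398. 196.] 103 [ 0.579 -0.43   0.011] [ 61. 121. 230.]
[393. 223.] 113 [ 0.482 -0.406  0.011] [156. 158. 152.]
[417. 227.] 127 [ 0.467 -0.493  0.011] [ 48.  84. 149.]
[203. 234.] 132 [0.43  0.261 0.045] [163.  166.  158.5]
[359. 238.] 199 [ 0.426 -0.286  0.012] [60. 59. 59.]
[402. 252.] 122 [ 0.38  -0.438  0.012] [ 56. 131.  73.]
[154. 272.] 605 [0.299 0.428 0.019] [85. 86. 86.]
[ 98. 395.] 1258 [-0.104  0.582  0.043] [113. 114. 114.]
[454. 405.] 539 [-0.122 -0.583  0.043] [84. 85. 85.]
[391. 415.] 66 [-0.162 -0.381  0.019] [157.  158.  160.5]
```

View pics/top1.png

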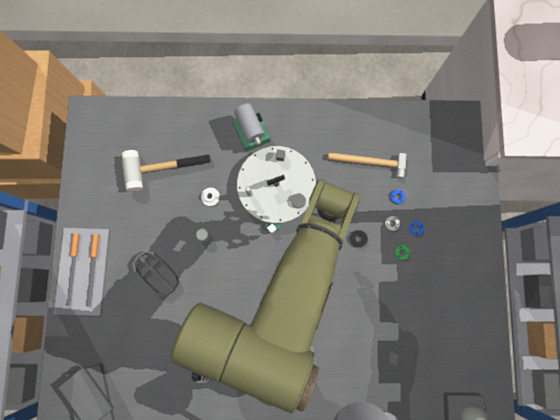

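The top view shows a single wheel at (359,238), and no other part has been uncovered. I'll descend on the bar, grip it and turn +65° counter-clockwise (turn −1.13).

```bash
python3 -m inch '[[60,0,0,20,0],[60,0,0,35,0],[60,0,0,45,0],[60,0,0,48,0],[60,0,0,48,0],[5,0,0,48,0],[5,0,0,48,0],[5,0,0,48,0],[5,0,0,48,0],[5,0,0,48,0],[5,0,0,48,0],[5,0,0,48,0]]' 40
```

```text
time_s: 3.45
ee_pos: [0.6097, 0.0112, 0.1075]
eef_rot: [[-0.362, 0.932, 0.0], [0.932, 0.362, -0.0], [-0.0, 0.0, -1.0]]
ft_force: [0.4, -0.5, 0.9]
opening: 0.0044
grasp_force: 0.0
```

```bash
python3 - <<'E'
from h import *
P,_=snap('side');Q,_=snap('top');u,v=map(int,proj('side',observe()['ee_pos']))
a=cv2.resize(P[v-60:v+60,u-50:u+50],(500,600),interpolation=cv2.INTER_CUBIC);cv2.imwrite('pics/g1.png',a[:,:,::-1]);print(u,v,observe()['opening'])
E
```

```text
301 193 0.00459497830324978
```

View pics/g1.png

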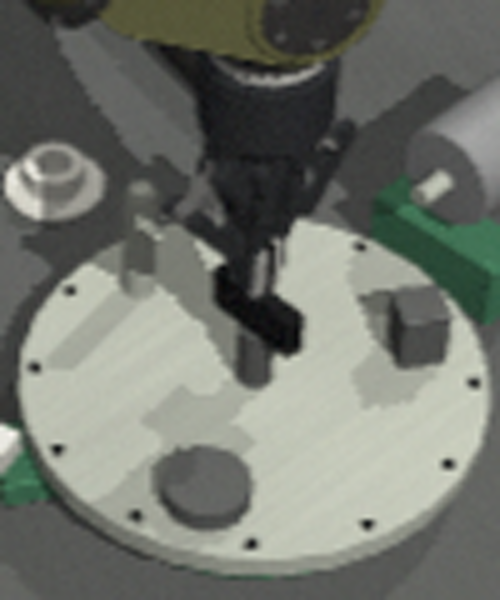

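The crop shows the fingers shut at the bar's top edge (260,290) without holding it. I'll locate the tips by depth.

```bash
python3 - <<'E'
from h import *
P,d=load('side');C=cloud('side',d)
for v in range(176,206,2): print(v,[(u,*C[v,u].round(3),int(P[v,u].mean())) for u in (299,302,304,306)])
E
```

```text
176 [(299, np.float64(0.595), np.float64(0.003), np.float64(0.187), 24), (302, np.float64(0.597), np.float64(-0.012), np.float64(0.199), 26), (304, np.float64(0.604), np.float64(-0.01), np.float64(0.196), 38), (306, np.float64(0.616), np.float64(0.004), np.float64(0.179), 34)]
178 [(299, np.float64(0.597), np.float64(0.006), np.float64(0.176), 26), (302, np.float64(0.597), np.float64(-0.012), np.float64(0.192), 31), (304, np.float64(0.611), np.float64(0.005), np.float64(0.172), 31), (306, np.float64(0.615), np.float64(0.001), np.float64(0.175), 32)]
180 [(299, np.float64(0.593), np.float64(-0.003), np.float64(0.177), 40), (302, np.float64(0.599), np.float64(-0.009), np.float64(0.181), 36), (304, np.float64(0.613), np.float64(0.008), np.float64(0.161), 38), (306, np.float64(0.617), np.float64(0.004), np.float64(0.163), 81)]
182 [(299, np.float64(0.591), np.float64(-0.006), np.float64(0.174), 37), (302, np.float64(0.602), np.float64(-0.004), np.float64(0.168), 38), (304, np.float64(0.613), np.float64(0.007), np.float64(0.155), 35), (306, np.float64(0.616), np.float64(0.001), np.float64
[... 2377 characters left out ...]
, 60), (304, np.float64(0.611), np.float64(-0.005), np.float64(0.094), 10), (306, np.float64(0.612), np.float64(-0.016), np.float64(0.104), 21)]
202 [(299, np.float64(0.602), np.float64(0.009), np.float64(0.075), 52), (302, np.float64(0.608), np.float64(0.003), np.float64(0.079), 71), (304, np.float64(0.615), np.float64(0.003), np.float64(0.076), 38), (306, np.float64(0.612), np.float64(-0.016), np.float64(0.096), 25)]
204 [(299, np.float64(0.599), np.float64(0.002), np.float64(0.074), 52), (302, np.float64(0.608), np.float64(0.002), np.float64(0.072), 73), (304, np.float64(0.616), np.float64(0.004), np.float64(0.067), 57), (306, np.float64(0.631), np.float64(0.023), np.float64(0.042), 171)]
```

```bash
python3 -m inch '[[60,0,0,0,0],[60,0,0,0,0],[60,0,0,0,0],[60,0,0,0,0],[60,0,0,8,0],[60,0,0,17,0],[60,0,0,17,0],[5,0,0,17,0],[5,0,0,17,0],[5,0,0,17,0],[5,0,0,17,0],[5,0,0,17,0]]' 40;python3 -m inch '[[5,0,0,0,0],[5,0,0,0,0],[5,0,0,0,0]]'
```

```text
time_s: 4.55
ee_pos: [0.6125, 0.0123, 0.0913]
eef_rot: [[-0.362, 0.932, 0.008], [0.932, 0.362, 0.001], [-0.002, 0.008, -1.0]]
ft_force: [21.9, 7.6, -9.3]
opening: 0.0126
grasp_force: 44.6
time_s: 4.8
ee_pos: [0.6125, 0.0123, 0.0913]
eef_rot: [[-0.362, 0.932, 0.008], [0.932, 0.362, 0.001], [-0.002, 0.008, -1.0]]
ft_force: [23.3, 7.2, -8.5]
opening: 0.0125
grasp_force: 44.6
```

```bash
python3 -m inch '[[5,0,3,0,0],[5,0,3,0,-0.1],[5,0,3,0,-0.2],[5,0,3,0,-0.3],[5,0,3,0,-0.4],[5,0,3,0,-0.5],[5,0,3,0,-0.6],[5,0,3,0,-0.7],[5,0,3,0,-0.8],[5,0,3,0,-0.9],[5,0,3,0,-1.0],[5,0,3,0,-1.08]]';python3 -m inch '[[5,0,0,0,-0.04],[5,0,0,0,-0.06],[5,0,0,0,-0.06],[5,0,0,0,-0.06]]'
python3 - <<'E'
from h import *
plan(.6125,.0123,.2,176.7)
for n in('top','side'):
    P,d=snap(n);C=cloud(n,d);Z=C[...,2];a=C[(Z>.117)&(Z<.132)&(np.hypot(C[...,0]-.513,C[...,1]-.018)<.03)];print(n,a.mean(0),len(a))
E
```

```text
time_s: 5.8
ee_pos: [0.6125, 0.0122, 0.0912]
eef_rot: [[-0.993, 0.116, 0.0], [0.116, 0.993, -0.0], [-0.0, -0.0, -1.0]]
ft_force: [-3.9, 0.3, 5.1]
opening: 0.0123
grasp_force: 46.6
time_s: 6.13
ee_pos: [0.6125, 0.0122, 0.0912]
eef_rot: [[-0.998, 0.061, 0.0], [0.061, 0.998, -0.0], [-0.0, -0.0, -1.0]]
ft_force: [-3.9, -1.1, 6.2]
opening: 0.0121
grasp_force: 46.6
pos [0.6125 0.0122 0.0912] yaw 176.5 q1,6 [ -2.3 -88.8] open 0.0121 -> shift [-0.000e+00  1.000e-01 -1.088e+02] turn -0.003 end q6 -85.5
top [nan nan nan] 0
side [0.50969005 0.01403849 0.12428359] 31<stdin>:4: RuntimeWarning: Mean of empty slice.
  ret = um.true_divide(
```

```bash
python3 -m inch '[[60,0,0,0,0],[60,0,0,0,0],[60,0,0,0,0],[60,0,0,0,0],[60,0,0,-30,0],[60,0,0,-60,0],[60,0,0,-95,0],[60,0,0,-110,0],[60,0,0,-110,0],[60,0,0,-110,0]]'
python3 - <<'E'
from h import *
plan(.5725,.249,.12,176.7)
s=observe();t=s['ee_pos']
P,d=snap('side');C=cloud('side',d);k=(np.hypot(C[...,0]-t[0],C[...,1]-t[1])<.07)&(C[...,2]>.14)
print('tips open60', np.sort(C[k][:,2])[:15].round(3), 'tcp',t[2])
P,d=snap('top');C=cloud('top',d);Z=C[...,2];a=C[(Z>.117)&(Z<.132)&(np.hypot(C[...,0]-.513,C[...,1]-.018)<.03)];print(a.mean(0) if len(a) else 0,len(a))
E
```

```text
time_s: 7.07
ee_pos: [0.6126, 0.0123, 0.2008]
eef_rot: [[-0.998, 0.061, 0.001], [0.061, 0.998, -0.0], [-0.001, 0.0, -1.0]]
ft_force: [0.8, 0.5, -0.7]
opening: 0.0513
grasp_force: 0.0
pos [0.6126 0.0123 0.2008] yaw 176.5 q1,6 [ -2.3 -88.8] open 0.0513 -> shift [ 54.5 233.9  80.7] turn -0.003 end q6 -63.2
tips open60 [0.214 0.218 0.219 0.22  0.22  0.221 0.223 0.223 0.223 0.223 0.223 0.223
 0.224 0.224 0.224] tcp 0.2007820893549359
0 0
```

```bash
python3 -m inch '[[75,10,40,0,0],[75,19,80,10,0],[75,28,120,30,0],[75,37,160,50,0],[75,46,200,70,0],[75,54,234,90,0],[75,54,234,110,0],[75,54,234,130,0],[75,54,234,150,0],[75,54,234,150,0],[75,54,234,150,0]]'
python3 - <<'E'
from h import *
plan(.5725,.249,.0,176.7)
s=observe();t=s['ee_pos'];print(s['ft_force'])
P,d=snap('side');C=cloud('side',d);k=(np.hypot(C[...,0]-t[0],C[...,1]-t[1])<.06)&(C[...,2]>.032)
print(np.sort(C[k][:,2])[:15].round(3), 'tcp',t[2])
E
```

```text
time_s: 8.08
ee_pos: [0.5719, 0.2488, 0.0489]
eef_rot: [[-0.998, 0.061, -0.003], [0.061, 0.998, -0.001], [0.003, -0.001, -1.0]]
ft_force: [0.7, 0.6, 0.5]
opening: 0.064
grasp_force: 0.0
pos [0.5719 0.2488 0.0489] yaw 176.5 q1,6 [ 20.1 -66.4] open 0.064 -> shift [-0.7  0.3 48.9] turn -0.003 end q6 -63.2
[0.66774403 0.61525914 0.47684008]
[0.067 0.072 0.073 0.073 0.073 0.074 0.074 0.075 0.075 0.076 0.076 0.076
 0.077 0.078 0.078] tcp 0.04892980639911918
```

```bash
python3 -m inch '[[75,0,0,25,0],[75,0,0,45,0],[75,0,0,49,0],[75,0,0,49,0],[30,0,0,49,0],[30,0,0,49,0],[30,0,0,49,0],[30,0,0,49,0],[30,0,0,49,0]]' 30
python3 -m inch '[[75,0,0,0,0],[75,0,0,0,0],[75,0,0,0,0],[75,0,0,0,0.12],[75,0,0,0,0.24],[75,0,0,0,0.36],[75,0,0,0,0.48],[75,0,0,0,0.6],[75,0,0,0,0.72],[75,0,0,0,0.84],[75,0,0,0,0.96],[75,0,0,0,1.08]]'
python3 -m inch '[[75,0,0,0,0.12],[75,0,0,0,0.24],[75,0,0,0,0.36],[75,0,0,0,0.48],[75,0,0,0,0.48],[30,0,0,0,0.48],[30,0,0,0,0.48],[30,0,0,0,0.48],[30,0,0,0,0.48],[30,0,0,0,0.48],[30,0,0,0,0.48]]' 40
```

```text
time_s: 8.88
ee_pos: [0.5738, 0.2494, 0.0037]
eef_rot: [[-0.998, 0.061, 0.003], [0.061, 0.998, 0.001], [-0.003, 0.001, -1.0]]
ft_force: [-1.6, -0.8, 8.1]
opening: 0.0377
grasp_force: 29.1
time_s: 9.88
ee_pos: [0.5728, 0.2491, 0.0015]
eef_rot: [[-0.411, 0.911, 0.0], [0.911, 0.411, 0.0], [0.0, 0.0, -1.0]]
ft_force: [0.2, -0.2, 0.3]
opening: 0.0639
grasp_force: 0.0
time_s: 10.8
ee_pos: [0.5729, 0.2492, 0.0019]
eef_rot: [[0.047, 0.999, 0.0], [0.999, -0.047, 0.0], [0.0, 0.0, -1.0]]
ft_force: [-1.3, 0.2, 5.6]
opening: 0.0372
grasp_force: 39.7
```

```bash
python3 -m inch '[[30,0,0,-30,0],[30,0,0,-60,0],[30,0,0,-95,0],[30,0,0,-130,0],[30,0,0,-160,0],[30,0,0,-160,0],[30,0,0,-160,0]]'
python3 -c "
from h import *
plan(.5135,.0165,.162,87.3)"
```

```text
time_s: 11.38
ee_pos: [0.5732, 0.2493, 0.1627]
eef_rot: [[0.048, 0.999, 0.003], [0.999, -0.048, 0.001], [0.001, 0.003, -1.0]]
ft_force: [0.2, -0.0, -3.7]
opening: 0.037
grasp_force: 40.9
pos [0.5732 0.2493 0.1627] yaw 87.2 q1,6 [20.1 22.9] open 0.037 -> shift [-235.4  -48.4    0.4] turn -0.001 end q6 4.5
```

```bash
python3 -m inch '[[30,-35,-9,0,0],[30,-70,-18,0,0],[30,-100,-27,0,0],[30,-130,-36,0,0],[30,-145,-45,0,0],[30,-150,-48,0,0],[30,-150,-48,0,0],[30,-150,-48,0,0]]'
python3 - <<'E'
from h import *
plan(.5135,.0165,.162,87.3)
t=observe()['ee_pos']
for n in('side','top'):
    P,d=snap(n,n+'2.png');C=cloud(n,d);Z=C[...,2]
    print(n,'arbor',blob(n,P,(Z>.117)&(Z<.134)&(np.hypot(C[...,0]-.513,C[...,1]-.017)<.03),(.513,.017,.127),.124))
    k=(Z>.117)&(Z<.134)&(np.hypot(C[...,0]-.513,C[...,1]-.017)<.03);print(C[k].mean(0),k.sum())
    k=(Z>.155)&(Z<.175)&(np.hypot(C[...,0]-t[0],C[...,1]-t[1])<.045);q=C[k];print('flange',len(q),[ (q[:,i].min()+q[:,i].max())/2 for i in(0,1)],np.ptp(q,axis=0)) if len(q) else 0
P,_=load('side');u,v=map(int,proj('side',t));cv2.imwrite('pics/g2.png',cv2.resize(P[v-60:v+60,u-70:u+70],None,fx=5,fy=5,interpolation=cv2.INTER_CUBIC)[:,:,::-1]);print(u,v)
E
```

```text
time_s: 12.05
ee_pos: [0.5174, 0.1021, 0.1607]
eef_rot: [[0.049, 0.999, -0.001], [0.999, -0.049, 0.0], [-0.0, -0.001, -1.0]]
ft_force: [0.2, -0.0, -1.5]
opening: 0.0374
grasp_force: 41.0
pos [0.5174 0.1021 0.1607] yaw 87.2 q1,6 [ 7.2 10. ] open 0.0374 -> shift [-85.7   0.4  -1.3] turn -0.002 end q6 4.5
side arbor (array([0.5091, 0.0135]), array([268.5, 197.1]), array([5.6, 6.3]), np.int32(35))
[0.50929873 0.01401122 0.12345372] 35
flange 195 [np.float64(0.5147646257292813), np.float64(0.09154390117469091)] [0.06497136 0.0494251  0.01820084]
top arbor (array([0.5137, 0.0152]), array([273.5, 207.2]), array([4.9, 5.3]), np.int32(27))
[0.51380739 0.01526777 0.12440126] 27
flange 1 [np.float64(0.5259247717111017), np.float64(0.07775276187732555)] [0. 0. 0.]
260 166
```

View pics/g2.png

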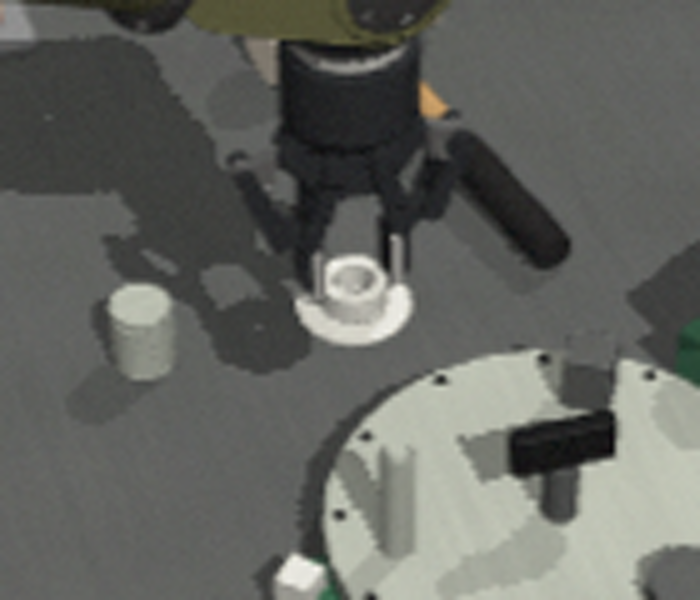

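The crop shows the flange level in the fingers at (355,300), the arbor at (395,500) and the pointer at (300,575). I'll move over the arbor and start threading, watching the forces.

```bash
python3 -m inch '[[30,-30,0,0,0],[30,-60,0,0,0],[30,-80,0,0,0],[30,-85.5,0,0,0],[30,-85.5,0,0,0],[30,-85.5,0,0,0],[30,-85.5,0,15,0],[30,-85.5,0,25,0],[30,-85.5,0,32,0],[30,-85.5,0,38,0],[30,-85.5,0,42,0],[30,-85.5,0,42,0]]'
python3 -c "
from h import *
plan(.513,.0168,.118,87.3)"
```

```text
time_s: 13.15
ee_pos: [0.5128, 0.0166, 0.1186]
eef_rot: [[0.05, 0.999, -0.001], [0.999, -0.05, 0.0], [0.0, -0.001, -1.0]]
ft_force: [0.4, -0.6, -0.7]
opening: 0.0368
grasp_force: 41.0
pos [0.5128 0.0166 0.1186] yaw 87.2 q1,6 [-2.2  0.6] open 0.0368 -> shift [0.2 0.2 0.6] turn -0.003 end q6 4.6
```

```bash
python3 - <<'E'
from h import *
P,d=load('side');C=cloud('side',d);u,v=260,166
for vv in range(v-42,v+6,3): print(vv,C[vv,u-2].round(3),C[vv,u+2].round(3),P[vv,u-2])
E
```

```text
124 [0.502 0.069 0.342] [0.511 0.065 0.343] [38 41 41]
127 [0.502 0.07  0.332] [0.51  0.062 0.335] [36 35 40]
130 [0.501 0.068 0.323] [0.512 0.069 0.32 ] [34 36 37]
133 [0.5   0.067 0.314] [0.511 0.065 0.313] [34 34 34]
136 [0.508 0.09  0.285] [0.519 0.091 0.281] [17 19 21]
139 [0.505 0.084 0.28 ] [0.52  0.094 0.268] [35 40 40]
142 [0.504 0.08  0.273] [0.519 0.089 0.262] [40 39 40]
145 [0.509 0.095 0.249] [0.613 0.366 0.004] [40 38 42]
148 [ 0.597  0.362 -0.002] [0.609 0.355 0.001] [98 99 96]
151 [0.591 0.344 0.001] [ 0.604  0.343 -0.002] [ 99 100  96]
154 [0.583 0.323 0.007] [0.598 0.325 0.001] [101 101  98]
157 [0.515 0.117 0.186] [0.526 0.113 0.186] [166 166 159]
160 [0.514 0.113 0.178] [0.524 0.109 0.178] [182 182 172]
163 [0.514 0.114 0.166] [0.524 0.108 0.168] [199 198 188]
166 [0.505 0.087 0.18 ] [0.516 0.084 0.179] [178 177 168]
169 [ 0.155 -0.976  1.203] [0.516 0.085 0.167] [161 159 153]
```

```bash
python3 -m inch '[[30,0,0,15,0],[30,0,0,30,0],[30,0,0,45,0],[30,0,0,55,0],[30,0,0,61,0],[30,0,0,61,0]]'
python3 -c "
from h import *
plan(.513,.0168,.056,87.3);print(observe()['ft_force'])"
```

```text
time_s: 13.65
ee_pos: [0.5127, 0.0163, 0.0576]
eef_rot: [[0.05, 0.999, -0.001], [0.999, -0.05, 0.0], [0.0, -0.001, -1.0]]
ft_force: [-0.1, 0.2, -1.3]
opening: 0.0369
grasp_force: 41.0
pos [0.5127 0.0163 0.0576] yaw 87.1 q1,6 [-2.3  0.6] open 0.0369 -> shift [0.5 0.2 1.6] turn -0.003 end q6 4.6
[-0.10610819  0.18917851 -1.33342256]
```

```bash
python3 -m inch '[[30,0,0,3,0],[30,0,0,5,0],[30,0,0,5,0],[42,0,0,5,0],[60,0,0,5,0],[65,0,0,5,0],[65,0,0,5,0],[65,0,0,-30,0],[65,0,0,-65,0],[65,0,0,-100,0],[65,0,0,-135,0],[65,0,0,-155,0]]'
python3 -m inch '[[90,-40,0,-5,0],[90,-80,-10,-5,0],[90,-120,-20,-5,0],[90,-150,-30,-5,0],[90,-150,-30,-5,0]]'
python3 - <<'E'
from h import *
for n in('side','top'):
    P,d=snap(n);C=cloud(n,d);Z=C[...,2];r=np.hypot(C[...,0]-.513,C[...,1]-.0165)
    for lo,hi,R in((.117,.134,.03),(.062,.08,.03),(.048,.056,.045)):
        k=(Z>lo)&(Z<hi)&(r<R);q=C[k];print(n,lo,len(q),q.mean(0).round(4) if len(q) else 0,np.ptp(q,axis=0).round(3) if len(q) else 0)
    for nm,near,zm,lo in(('wheel',(.428,-.287,.01),.006,.006),('ring',(.482,-.408,.01),.005,.005),('capfull',(.43,.266,.025),.025,.006)):
        print(nm,blob(n,P,(Z>lo)&(Z<.1)&(np.hypot(C[...,0]-near[0],C[...,1]-near[1])<.06),near,zm))
plan(.428,-.2865,.06,87)
E
```

```text
time_s: 14.65
ee_pos: [0.5138, 0.0163, 0.2176]
eef_rot: [[0.05, 0.999, 0.005], [0.999, -0.05, -0.0], [0.0, 0.005, -1.0]]
ft_force: [-0.3, 0.5, 0.7]
opening: 0.0556
grasp_force: 0.0
time_s: 15.07
ee_pos: [0.474, -0.136, 0.2186]
eef_rot: [[0.054, 0.999, 0.0], [0.999, -0.054, -0.001], [-0.001, 0.0, -1.0]]
ft_force: [-0.0, -0.3, 0.8]
opening: 0.0767
grasp_force: 0.0
side 0.117 29 [0.5101 0.0128 0.1234] [0.018 0.017 0.013]
side 0.062 96 [0.5089 0.0103 0.0688] [0.04  0.043 0.017]
side 0.048 154 [0.5103 0.0045 0.0511] [0.081 0.084 0.008]
wheel (array([ 0.423 , -0.2827]), array([276.4, 314.4]), array([21.1, 23.2]), np.int32(358))
ring (array([ 0.4802, -0.4039]), array([315.3, 347.5]), array([19.4, 20.1]), np.int32(267))
capfull (array([0.4276, 0.2696]), array([217.6, 171.2]), array([13., 18.]), np.int32(203))
top 0.117 26 [0.5135 0.015  0.1253] [0.017 0.017 0.014]
top 0.062 60 [0.511  0.0131 0.0691] [0.04  0.038 0.015]
top 0.048 174 [0.5139 0.0167 0.051 ] [0.082 0.084 0.008]
wheel (array([ 0.4281, -0.2869]), array([359.1, 237.7]), array([16.5, 16.9]), np.int32(193))
ring (array([ 0.4838, -0.4081]), array([392.6, 222.6]), array([13.3, 14. ]), np.int32(120))
capfull (array([0.4317, 0.2641]), array([203.1, 234.2]), array([11.4, 13.2]), np.int32(134))
pos [ 0.4754 -0.1327  0.2186] yaw 87.0 q1,6 [-19.9 -16.9] open 0.0769 -> shift [-156.   -39.4  158.6] turn 0.0 end q6 -30.8
```

```bash
python3 -m inch '[[100,-35,-9,20,0],[100,-70,-18,50,0],[100,-105,-27,80,0],[100,-135,-35,110,0],[100,-156,-39.4,140,0],[100,-156,-39.4,160,0],[100,-156,-39.4,185,0],[100,-156,-39.4,205,0],[100,-156,-39.4,218,0],[100,-156,-39.4,223,0],[100,-156,-39.4,223,0],[100,-156,-39.4,223,0]]'
python3 - <<'E'
from h import *
plan(.4285,-.2865,-.013,87);print(observe()['ft_force'])
s=observe();t=s['ee_pos']
P,d=snap('side','w1.png');u,v=map(int,proj('side',(.4285,-.2865,.01)));cv2.imwrite('pics/g3.png',cv2.resize(P[v-50:v+35,u-60:u+60],None,fx=6,fy=6,interpolation=cv2.INTER_CUBIC)[:,:,::-1])
E
```

```text
time_s: 16.17
ee_pos: [0.4292, -0.2855, -0.004]
eef_rot: [[0.049, 0.999, 0.001], [0.999, -0.049, -0.0], [-0.0, 0.001, -1.0]]
ft_force: [-0.5, 0.7, -0.6]
opening: 0.0855
grasp_force: 0.0
pos [ 0.4292 -0.2855 -0.004 ] yaw 87.2 q1,6 [-37.7 -34.9] open 0.0855 -> shift [-1.  -0.6  9. ] turn 0.003 end q6 -30.8
[-0.52288152  0.65560607 -0.57629209]
```

View pics/g3.png

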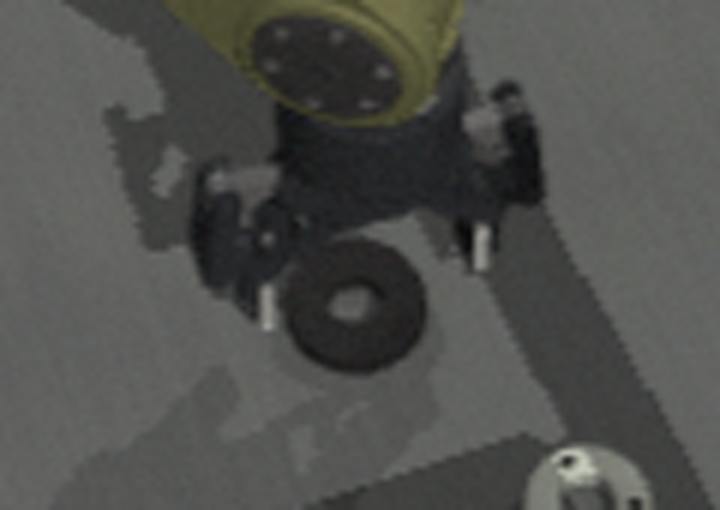

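Side crop: the wheel at (355,305) is between the open tips at (268,325) and (480,265). I'll lower in, grip, then re-grip at 90° to centre it both ways.

```bash
python3 -m inch '[[100,0,0,4,0],[100,0,0,7,0],[100,0,0,9,0],[100,0,0,9,0]]'
python3 -m inch '[[60,0,0,0,0],[60,0,0,0,0],[60,0,0,0,0],[60,0,0,0,0],[60,0,0,0,0],[60,0,0,0,0]]' 30
```

```text
time_s: 16.55
ee_pos: [0.4283, -0.2857, -0.0139]
eef_rot: [[0.05, 0.999, -0.0], [0.999, -0.05, 0.0], [0.0, -0.0, -1.0]]
ft_force: [0.3, -0.4, -0.1]
opening: 0.0855
grasp_force: 0.0
time_s: 17.05
ee_pos: [0.4285, -0.2859, -0.0129]
eef_rot: [[0.05, 0.999, 0.0], [0.999, -0.05, -0.0], [-0.0, 0.0, -1.0]]
ft_force: [-3.9, 3.1, 10.8]
opening: 0.0597
grasp_force: 29.9
```

```bash
python3 -m inch '[[100,0,0,0,0],[100,0,0,-1,0],[100,0,0,-1,0],[100,0,0,-1,0.12],[100,0,0,-1,0.24],[100,0,0,-1,0.36],[100,0,0,-1,0.48],[100,0,0,-1,0.6],[100,0,0,-1,0.72],[100,0,0,-1,0.84],[100,0,0,-1,0.96],[100,0,0,-1,1.08]]'
python3 -m inch '[[100,0,0,0,0.12],[100,0,0,0,0.24],[100,0,0,0,0.36],[100,0,0,0,0.48],[100,0,0,0,0.48],[60,0,0,0,0.48],[60,0,0,0,0.48],[60,0,0,0,0.48],[60,0,0,0,0.48],[60,0,0,0,0.48],[60,0,0,0,0.48]]' 40
python3 -m inch '[[60,0,0,-30,0],[60,0,0,-60,0],[60,0,0,-95,0],[60,0,0,-130,0],[60,0,0,-160,0],[60,0,0,-160,0],[60,0,0,-160,0]]'
python3 -c "
from h import *
plan(.5125,.0163,.155,357.1)"
```

```text
time_s: 18.05
ee_pos: [0.4284, -0.2858, -0.0127]
eef_rot: [[0.907, 0.421, -0.0], [0.421, -0.907, 0.0], [0.0, -0.0, -1.0]]
ft_force: [-0.3, 0.1, 0.3]
opening: 0.0855
grasp_force: 0.0
time_s: 18.97
ee_pos: [0.4285, -0.2859, -0.0119]
eef_rot: [[0.999, -0.036, 0.0], [-0.036, -0.999, -0.0], [0.0, 0.0, -1.0]]
ft_force: [-4.1, 3.6, 12.2]
opening: 0.0589
grasp_force: 40.0
time_s: 19.55
ee_pos: [0.4289, -0.2862, 0.1487]
eef_rot: [[0.999, -0.037, 0.002], [-0.037, -0.999, -0.002], [0.002, 0.002, -1.0]]
ft_force: [-0.1, 0.0, -1.2]
opening: 0.0583
grasp_force: 42.9
pos [ 0.4289 -0.2862  0.1487] yaw -2.1 q1,6 [-37.8  54.3] open 0.0583 -> shift [  72.4 -305.3   -6.7] turn 0.014 end q6 94.7
```

```bash
python3 -m inch '[[60,9,-38,0,0],[60,18,-76,0,0],[60,27,-114,0,0],[60,36,-152,0,0],[60,45,-190,0,0],[60,54,-228,0,0],[60,63,-265,0,0],[60,70,-292,0,0],[60,72.4,-305.3,0,0],[60,72.4,-305.3,0,0],[60,72.4,-305.3,0,0],[60,72.4,-305.3,0,0]]'
python3 - <<'E'
from h import *
plan(.5127,.0164,.105,357.9)
t=observe()['ee_pos']
P,d=snap('side');C=cloud('side',d);Z=C[...,2];k=(Z>.155)&(Z<.18)&(np.hypot(C[...,0]-t[0],C[...,1]-t[1])<.05);q=C[k];print(len(q),q.mean(0),np.ptp(q,axis=0),np.percentile(q[:,2],[5,50,95]))
u,v=map(int,proj('side',t));cv2.imwrite('pics/g4.png',cv2.resize(P[v-60:v+40,u-60:u+60],None,fx=6,fy=6,interpolation=cv2.INTER_CUBIC)[:,:,::-1])
E
```

```text
time_s: 20.55
ee_pos: [0.5122, 0.0157, 0.1465]
eef_rot: [[0.999, -0.039, -0.002], [-0.039, -0.999, -0.0], [-0.002, 0.0, -1.0]]
ft_force: [-0.2, -0.5, -0.5]
opening: 0.0585
grasp_force: 43.0
pos [0.5122 0.0157 0.1465] yaw -2.2 q1,6 [-2.3 89.9] open 0.0585 -> shift [ 0.5 -0.8 41.5] turn -0.002 end q6 93.9
185 [0.49896638 0.0118637  0.16920305] [0.05457475 0.07971858 0.02206447] [0.16047978 0.16917866 0.17727725]
```

View pics/g4.png

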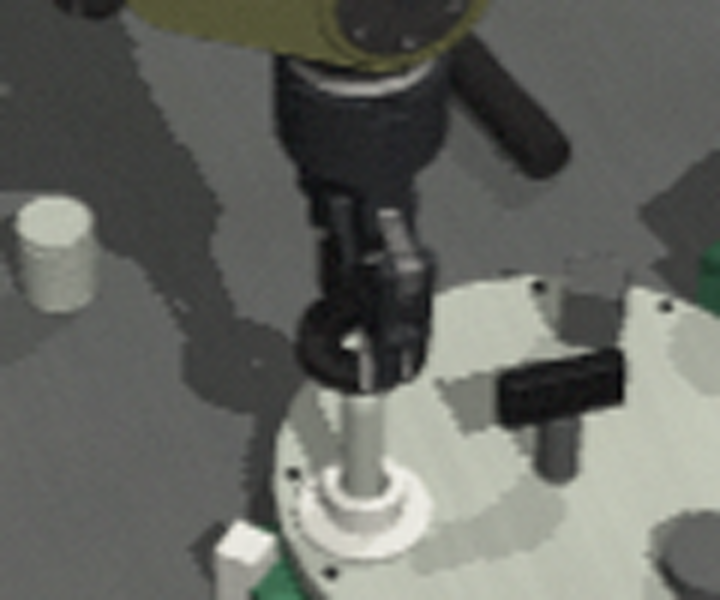

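The crop shows the wheel level at (365,345) above the arbor, with its tip in the bore and the flange flat below. I'll thread it down.

```bash
python3 -m inch '[[60,0.5,-0.7,10,0],[60,0.5,-0.7,20,0],[60,0.5,-0.7,28,0],[60,0.5,-0.7,35,0],[60,0.5,-0.7,41,0],[60,0.5,-0.7,41,0],[60,0.5,-0.7,41,0]]'
python3 -m inch '[[60,0,0,10,0],[60,0,0,20,0],[60,0,0,30,0],[60,0,0,38,0],[60,0,0,44,0],[60,0,0,45,0],[60,0,0,45,0]]'
python3 -c "
from h import *
plan(.5127,.0164,.0575,357.9)"
```

```text
time_s: 21.18
ee_pos: [0.5132, 0.0171, 0.1061]
eef_rot: [[0.999, -0.039, -0.001], [-0.039, -0.999, 0.0], [-0.001, -0.0, -1.0]]
ft_force: [0.5, 0.1, 0.4]
opening: 0.0585
grasp_force: 43.0
time_s: 21.77
ee_pos: [0.5132, 0.0171, 0.0609]
eef_rot: [[0.999, -0.039, -0.001], [-0.039, -0.999, 0.0], [-0.001, -0.0, -1.0]]
ft_force: [-0.3, 0.2, 0.1]
opening: 0.0586
grasp_force: 43.0
pos [0.5132 0.0171 0.0609] yaw -2.2 q1,6 [-2.2 90.1] open 0.0586 -> shift [-0.4  0.7  3.4] turn -0.003 end q6 93.9
```

```bash
python3 -m inch '[[60,0,0,2,0],[60,0,0,2,0],[75,0,0,2,0],[90,0,0,2,0],[90,0,0,2,0],[90,0,0,2,0],[90,0,0,-30,0],[90,0,0,-65,0],[90,0,0,-100,0],[90,0,0,-130,0],[90,0,0,-145,0],[90,0,0,-145,0]]'
python3 -m inch '[[80,0,40,-5,0],[80,0,80,-5,0],[80,0,120,-5,0],[80,-5,160,-5,0],[80,-10,200,-5,0],[80,-15,240,-5,0],[80,-15,280,-5,0],[80,-15,300,-5,0],[80,-15,300,-5,0]]'
python3 - <<'E'
from h import *
for n in('side','top'):
    P,d=snap(n);C=cloud(n,d);Z=C[...,2];r=np.hypot(C[...,0]-.513,C[...,1]-.0165)
    k=(Z>.074)&(Z<.088)&(r<.04);q=C[k];print(n,len(q),q.mean(0).round(4),np.ptp(q,axis=0).round(3),np.median(q[:,2]))
    for nm,near,zm,lo in(('ring',(.482,-.408,.01),.005,.005),('capfull',(.43,.266,.025),.025,.006)):
        print(nm,blob(n,P,(Z>lo)&(Z<.1)&(np.hypot(C[...,0]-near[0],C[...,1]-near[1])<.06),near,zm))
plan(.483,-.4075,.06,357.8)
E
```

```text
time_s: 22.77
ee_pos: [0.5146, 0.0171, 0.2102]
eef_rot: [[0.999, -0.039, 0.006], [-0.039, -0.999, -0.0], [0.006, -0.0, -1.0]]
ft_force: [0.4, -0.0, 0.6]
opening: 0.0768
grasp_force: 0.0
time_s: 23.52
ee_pos: [0.4854, -0.2857, 0.2098]
eef_rot: [[0.999, -0.043, -0.002], [-0.043, -0.999, 0.0], [-0.002, -0.0, -1.0]]
ft_force: [0.0, 0.1, -0.1]
opening: 0.0684
grasp_force: 0.0
side 221 [0.5073 0.0088 0.0807] [0.061 0.063 0.014] 0.08061857775595338
ring (array([ 0.48  , -0.4046]), array([315.4, 347.8]), array([18.8, 20.5]), np.int32(264))
capfull (array([0.4162, 0.2412]), array([216.6, 177.8]), array([ 4.5, 11. ]), np.int32(45))
top 199 [0.5138 0.014  0.0807] [0.057 0.059 0.014] 0.0806009183716776
ring (array([ 0.4759, -0.4223]), array([396.7, 224.8]), array([ 4.4, 11.4]), np.int32(41))
capfull (array([0.4321, 0.2645]), array([203. , 234.1]), array([11.7, 13.3]), np.int32(134))
pos [ 0.4861 -0.2824  0.2102] yaw -2.3 q1,6 [-33.9  58.4] open 0.0683 -> shift [  2.2 125.3 150. ] turn -0.002 end q6 52.0
```

```bash
python3 -m inch '[[80,1,40,0,0],[80,2,80,20,0],[80,2,110,60,0],[80,2,125,100,0],[80,2,125,135,0],[80,2,125,170,0],[80,2,125,195,0],[80,2,125,205,0],[80,2,125,205,0],[80,2,125,205,0]]'
python3 - <<'E'
from h import *
plan(.483,-.4075,-.011,357.8);print(observe()['ft_force'])
P,d=snap('side');u,v=map(int,proj('side',(.483,-.4075,.01)));cv2.imwrite('pics/g5.png',cv2.resize(P[v-50:v+35,u-60:u+60],None,fx=6,fy=6,interpolation=cv2.INTER_CUBIC)[:,:,::-1])
E
```

```text
time_s: 24.45
ee_pos: [0.4845, -0.4068, 0.0076]
eef_rot: [[0.999, -0.038, 0.001], [-0.038, -0.999, -0.001], [0.001, 0.001, -1.0]]
ft_force: [0.2, -0.6, 0.8]
opening: 0.0684
grasp_force: 0.0
pos [ 0.4845 -0.4068  0.0076] yaw -2.2 q1,6 [-43.3  48.9] open 0.0684 -> shift [-1.5  0.8 18.6] turn 0.0 end q6 52.0
[ 0.20136688 -0.57908698  0.80758592]
```

View pics/g5.png

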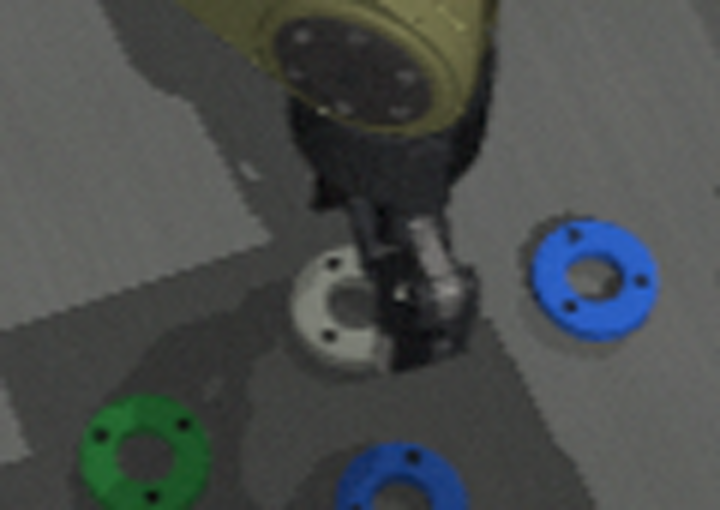

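The crop shows the grey ring at (357,305) between the fingers, clear of the blue and green ones. I'll lower in, grip, turn 90° and grip again.

```bash
python3 -m inch '[[80,-1.5,0.8,8,0],[80,-1.5,0.8,14,0],[80,-1.5,0.8,18,0],[80,-1.5,0.8,18,0],[50,-1.5,0.8,18,0],[50,-1.5,0.8,18,0],[50,-1.5,0.8,18,0],[50,-1.5,0.8,18,0],[50,-1.5,0.8,18,0],[50,-1.5,0.8,18,0]]' 30
python3 -m inch '[[80,0,0,0,0],[80,0,0,0,0],[80,0,0,0,0],[80,0,0,0,-0.12],[80,0,0,0,-0.24],[80,0,0,0,-0.36],[80,0,0,0,-0.48],[80,0,0,0,-0.6],[80,0,0,0,-0.72],[80,0,0,0,-0.84],[80,0,0,0,-0.96],[80,0,0,0,-1.08]]'
python3 -m inch '[[80,0,0,0,-0.12],[80,0,0,0,-0.24],[80,0,0,0,-0.36],[80,0,0,0,-0.48],[80,0,0,0,-0.48],[50,0,0,0,-0.48],[50,0,0,0,-0.48],[50,0,0,0,-0.48],[50,0,0,0,-0.48],[50,0,0,0,-0.48],[50,0,0,0,-0.48]]' 40
```

```text
time_s: 25.33
ee_pos: [0.4823, -0.408, -0.011]
eef_rot: [[0.999, -0.039, 0.001], [-0.039, -0.999, -0.001], [0.001, 0.001, -1.0]]
ft_force: [-1.1, 2.2, 5.1]
opening: 0.0487
grasp_force: 30.9
time_s: 26.33
ee_pos: [0.482, -0.4078, -0.0118]
eef_rot: [[0.5, 0.866, -0.0], [0.866, -0.5, 0.0], [0.0, -0.0, -1.0]]
ft_force: [-0.2, 0.4, -0.7]
opening: 0.0679
grasp_force: 0.0
time_s: 27.25
ee_pos: [0.4821, -0.4079, -0.0109]
eef_rot: [[0.054, 0.999, -0.0], [0.999, -0.054, -0.0], [-0.0, -0.0, -1.0]]
ft_force: [-3.7, 2.6, 8.4]
opening: 0.0481
grasp_force: 39.7
```

```bash
python3 -m inch '[[50,0,0,-30,0],[50,0,0,-60,0],[50,0,0,-95,0],[50,0,0,-130,0],[50,0,0,-160,0],[50,0,0,-163,0],[50,0,0,-163,0]]'
python3 -c "
from h import *
plan(.513,.0167,.153,86.9)"
```

```text
time_s: 27.83
ee_pos: [0.4826, -0.4083, 0.1534]
eef_rot: [[0.053, 0.999, 0.003], [0.999, -0.053, -0.002], [-0.002, 0.003, -1.0]]
ft_force: [0.5, -0.2, -1.0]
opening: 0.0483
grasp_force: 41.3
pos [ 0.4826 -0.4083  0.1534] yaw 87.0 q1,6 [-43.6 -40.5] open 0.0483 -> shift [426.    7.8  -0.6] turn 0.001 end q6 5.0
```

```bash
python3 -m inch '[[50,40,0,0,0],[50,80,1,0,0],[50,120,2,0,0],[50,160,3,0,0],[50,200,4,0,0],[50,240,5,0,0],[50,280,6,0,0],[50,320,7,0,0],[50,360,8,0,0],[50,395,8,0,0],[50,415,8,0,0],[50,426,8,0,0]]'
python3 -m inch '[[50,0,0,0,0],[50,0,0,0,0],[50,0,0,0,0]]'
python3 - <<'E'
from h import *
plan(.513,.0167,.105,86.9)
P,d=snap('side');t=observe()['ee_pos'];u,v=map(int,proj('side',t));cv2.imwrite('pics/g6.png',cv2.resize(P[v-60:v+40,u-60:u+60],None,fx=6,fy=6,interpolation=cv2.INTER_CUBIC)[:,:,::-1])
E
```

```text
time_s: 28.83
ee_pos: [0.5106, 0.0196, 0.1499]
eef_rot: [[0.05, 0.999, -0.003], [0.999, -0.05, 0.0], [0.0, -0.003, -1.0]]
ft_force: [0.2, -0.5, -1.2]
opening: 0.0481
grasp_force: 41.4
time_s: 29.08
ee_pos: [0.5112, 0.0161, 0.1509]
eef_rot: [[0.052, 0.999, -0.001], [0.999, -0.052, -0.0], [-0.0, -0.001, -1.0]]
ft_force: [0.2, -0.4, -0.6]
opening: 0.0481
grasp_force: 41.4
pos [0.5112 0.0161 0.1509] yaw 87.0 q1,6 [-2.3  0.7] open 0.0481 -> shift [ 0.7  1.8 45.9] turn 0.002 end q6 5.0
```

View pics/g6.png

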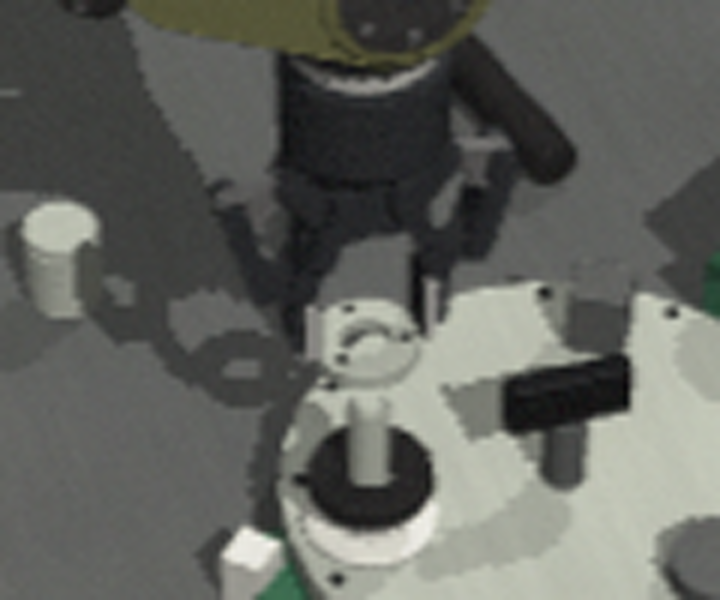

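The crop shows the ring held level at (365,340), above the arbor tip at (368,405), with the wheel flat on the flange. I'll thread it.

```bash
python3 -m inch '[[50,0.7,1.7,10,0],[50,0.7,1.7,20,0],[50,0.7,1.7,30,0],[50,0.7,1.7,38,0],[50,0.7,1.7,45,0],[50,0.7,1.7,45,0],[50,0.7,1.7,45,0]]'
python3 -m inch '[[50,0,0,10,0],[50,0,0,20,0],[50,0,0,27,0],[50,0,0,31,0],[50,0,0,33,0],[50,0,0,33,0]]'
python3 -c "
from h import *
plan(.513,.0167,.071,86.9)"
```

```text
time_s: 29.72
ee_pos: [0.513, 0.0178, 0.106]
eef_rot: [[0.05, 0.999, -0.001], [0.999, -0.05, 0.0], [-0.0, -0.001, -1.0]]
ft_force: [0.1, -0.3, -0.1]
opening: 0.0482
grasp_force: 41.4
time_s: 30.22
ee_pos: [0.513, 0.0179, 0.0729]
eef_rot: [[0.05, 0.999, -0.001], [0.999, -0.05, 0.0], [-0.0, -0.001, -1.0]]
ft_force: [-0.0, 0.4, -0.6]
opening: 0.048
grasp_force: 41.4
pos [0.513  0.0179 0.0729] yaw 87.1 q1,6 [-2.1  0.8] open 0.048 -> shift [-1.2  0.1  1.9] turn 0.004 end q6 5.0
```

```bash
python3 -m inch '[[50,0,0,1,0],[50,0,0,1,0],[62,0,0,1,0],[75,0,0,1,0],[75,0,0,1,0],[75,0,0,1,0],[75,0,0,-30,0],[75,0,0,-65,0],[75,0,0,-100,0],[75,0,0,-130,0],[75,0,0,-140,0],[75,0,0,-140,0]]'
python3 -m inch '[[75,40,-15,0,0],[75,80,-30,0,0],[75,120,-45,0,0],[75,150,-55,0,0],[75,150,-55,0,0],[75,150,-55,0,0]]'
python3 - <<'E'
from h import *
for n in('side','top'):
    P,d=snap(n);C=cloud(n,d);Z=C[...,2];r=np.hypot(C[...,0]-.513,C[...,1]-.0165)
    k=(Z>.084)&(Z<.1)&(r<.034);q=C[k];print(n,len(q),q.mean(0).round(4),np.ptp(q,axis=0).round(3),np.median(q[:,2])) if k.any() else 0
    for nm,near,zm,lo in(('cap',(.431,.263,.05),.05,.044),('capfull',(.43,.266,.025),.025,.006)):
        print(nm,blob(n,P,(Z>lo)&(Z<.1)&(np.hypot(C[...,0]-near[0],C[...,1]-near[1])<.06),near,zm))
plan(.433,.266,.012,87)
E
```

```text
time_s: 31.22
ee_pos: [0.5141, 0.0178, 0.2161]
eef_rot: [[0.05, 0.999, 0.005], [0.999, -0.05, -0.0], [0.0, 0.005, -1.0]]
ft_force: [0.1, 0.4, -1.0]
opening: 0.064
grasp_force: 0.0
time_s: 31.72
ee_pos: [0.4648, 0.1716, 0.2118]
eef_rot: [[0.047, 0.999, -0.002], [0.999, -0.047, -0.001], [-0.001, -0.002, -1.0]]
ft_force: [0.6, -0.5, -0.2]
opening: 0.0636
grasp_force: 0.0
side 168 [0.5089 0.0111 0.0905] [0.056 0.059 0.016] 0.09027543635516666
cap (array([0.4269, 0.2625]), array([217.4, 166.9]), array([ 8.5, 11.5]), np.int32(90))
capfull (array([0.4281, 0.2688]), array([217.8, 171.3]), array([13.4, 18.4]), np.int32(207))
top 153 [0.5135 0.0154 0.0901] [0.056 0.055 0.015] 0.09012355743051015
cap None
capfull None
pos [0.4655 0.1699 0.2123] yaw 87.1 q1,6 [15.8 18.7] open 0.064 -> shift [ 94.5 -37.  200.2] turn 0.002 end q6 34.6
```

```bash
python3 -m inch '[[75,35,-14,10,0],[75,65,-26,40,0],[75,94,-37,80,0],[75,94,-37,110,0],[75,94,-37,140,0],[75,94,-37,170,0],[75,94,-37,190,0],[75,94,-37,200,0],[75,94,-37,200,0],[75,94,-37,200,0]]'
python3 -m inch '[[30,0,0,0,0],[30,0,0,0,0],[30,0,0,0,0],[30,0,0,0,0],[30,0,0,0,0],[30,0,0,0,0]]' 30
python3 -m inch '[[75,0,0,0,0],[75,0,0,0,0],[75,0,0,0,0],[75,0,0,0,0.12],[75,0,0,0,0.24],[75,0,0,0,0.36],[75,0,0,0,0.48],[75,0,0,0,0.6],[75,0,0,0,0.72],[75,0,0,0,0.84],[75,0,0,0,0.96],[75,0,0,0,1.08]]'
python3 -m inch '[[75,0,0,0,0.12],[75,0,0,0,0.24],[75,0,0,0,0.36],[75,0,0,0,0.48],[75,0,0,0,0.48],[30,0,0,0,0.48],[30,0,0,0,0.48],[30,0,0,0,0.48],[30,0,0,0,0.48],[30,0,0,0,0.48],[30,0,0,0,0.48]]' 40
python3 -m inch '[[30,0,0,-30,0],[30,0,0,-60,0],[30,0,0,-95,0],[30,0,0,-130,0],[30,0,0,-155,0],[30,0,0,-155,0],[30,0,0,-155,0]]'
python3 -c "
from h import *
plan(.513,.017,.167,-3)"
```

```text
time_s: 32.65
ee_pos: [0.434, 0.2656, 0.0137]
eef_rot: [[0.051, 0.999, -0.0], [0.999, -0.051, -0.0], [-0.0, -0.0, -1.0]]
ft_force: [0.3, 0.5, 0.6]
opening: 0.0643
grasp_force: 0.0
time_s: 33.15
ee_pos: [0.4342, 0.2663, 0.0149]
eef_rot: [[0.05, 0.999, 0.002], [0.999, -0.05, 0.001], [0.001, 0.002, -1.0]]
ft_force: [-1.8, -2.8, 6.6]
opening: 0.0391
grasp_force: 29.5
time_s: 34.15
ee_pos: [0.4335, 0.2662, 0.0135]
eef_rot: [[0.907, 0.421, 0.0], [0.421, -0.907, 0.0], [0.0, -0.0, -1.0]]
ft_force: [0.1, 0.4, 0.3]
opening: 0.0641
grasp_force: 0.0
time_s: 35.07
ee_pos: [0.4336, 0.2662, 0.0137]
eef_rot: [[0.999, -0.037, 0.0], [-0.037, -0.999, 0.0], [0.0, -0.0, -1.0]]
ft_force: [-1.3, -0.8, 5.8]
opening: 0.0384
grasp_force: 40.1
time_s: 35.65
ee_pos: [0.4337, 0.2663, 0.1692]
eef_rot: [[0.999, -0.037, 0.002], [-0.037, -0.999, 0.001], [0.002, -0.001, -1.0]]
ft_force: [-0.2, -0.1, -2.1]
opening: 0.0385
grasp_force: 41.1
pos [0.4337 0.2663 0.1692] yaw -2.1 q1,6 [ 27.4 119.6] open 0.0385 -> shift [ 88.6 246.1   2.1] turn 0.015 end q6 94.9
```

```bash
python3 -m inch '[[30,13,35,0,0],[30,26,70,0,0],[30,39,105,0,0],[30,52,140,0,0],[30,65,175,0,0],[30,75,205,0,0],[30,83,230,0,0],[30,88.5,246,0,0],[30,88.5,246,0,0],[30,88.5,246,0,0],[30,88.5,246,0,0],[30,88.5,246,0,0]]'
python3 - <<'E'
from h import *
plan(.513,.017,.13,-2.1)
P,d=snap('side');t=observe()['ee_pos'];u,v=map(int,proj('side',t));cv2.imwrite('pics/g7.png',cv2.resize(P[v-60:v+40,u-60:u+60],None,fx=6,fy=6,interpolation=cv2.INTER_CUBIC)[:,:,::-1])
E
```

```text
time_s: 36.65
ee_pos: [0.5118, 0.0177, 0.1678]
eef_rot: [[0.999, -0.038, -0.001], [-0.038, -0.999, 0.0], [-0.001, -0.0, -1.0]]
ft_force: [0.4, 0.2, -1.0]
opening: 0.0388
grasp_force: 41.1
pos [0.5118 0.0177 0.1678] yaw -2.2 q1,6 [-2.1 90. ] open 0.0388 -> shift [ 1.3  0.7 37.8] turn -0.001 end q6 94.0
```

View pics/g7.png

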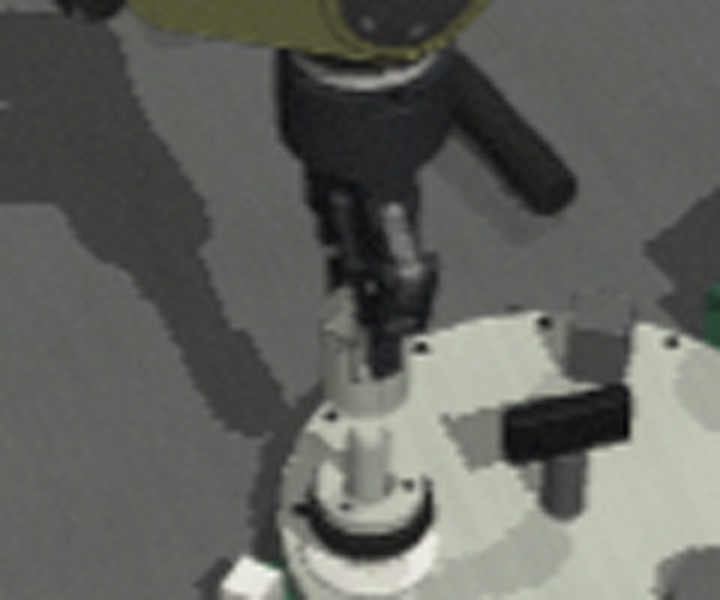

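The crop shows the cap upright at (365,355) above the arbor tip (370,440), with the ring flat on the wheel. I'll lower the cap.

```bash
python3 -m inch '[[30,1,0.7,10,0],[30,1,0.7,20,0],[30,1,0.7,28,0],[30,1,0.7,36,0],[30,1,0.7,44,0],[30,1,0.7,52,0],[30,1,0.7,58,0],[30,1,0.7,61,0],[30,1,0.7,62,0],[30,1,0.7,62,0]]'
python3 -c "
from h import *
plan(.513,.017,.1045,-2.1)"
```

```text
time_s: 37.53
ee_pos: [0.5132, 0.0161, 0.1063]
eef_rot: [[0.999, -0.039, -0.0], [-0.039, -0.999, 0.0], [-0.0, -0.0, -1.0]]
ft_force: [-0.2, 0.2, -1.0]
opening: 0.0384
grasp_force: 41.1
pos [0.5132 0.0161 0.1063] yaw -2.2 q1,6 [-2.3 90. ] open 0.0384 -> shift [-0.3 -0.9  1.8] turn -0.003 end q6 94.0
```

```bash
python3 -m inch '[[30,0,0,1,0],[30,0,0,1,0],[45,0,0,1,0],[60,0,0,1,0],[65,0,0,1,0],[65,0,0,1,0],[65,0,0,-20,0],[65,0,0,-55,0],[65,0,0,-90,0],[65,0,0,-115,0],[65,0,0,-120,0],[65,0,0,-120,0]]'
python3 -m inch '[[60,30,0,0,-0.12],[60,60,2,0,-0.24],[60,85,3,0,-0.36],[60,99,4,0,-0.48],[60,99,4,0,-0.6],[60,99,4,0,-0.72],[60,99,4,0,-0.84],[60,99,4,0,-0.96],[60,99,4,0,-1.08],[60,99,4,0,-1.2],[60,99,4,0,-1.32],[60,99,4,0,-1.44]]'
python3 -m inch '[[60,0,0,0,-0.12],[60,0,0,0,-0.24],[60,0,0,0,-0.36],[60,0,0,0,-0.48],[60,0,0,0,-0.6],[60,0,0,0,-0.72],[60,0,0,0,-0.84],[60,0,0,0,-0.96],[60,0,0,0,-1.08],[60,0,0,0,-1.2],[60,0,0,0,-1.32],[60,0,0,0,-1.44]]'
python3 - <<'E'
from h import *
plan(.6125,.0122,.15,176.5)
for n in('side','top'):
    P,d=snap(n);C=cloud(n,d);Z=C[...,2];r=np.hypot(C[...,0]-.513,C[...,1]-.0165)
    for lo,hi in((.132,.155),(.046,.056)):
        k=(Z>lo)&(Z<hi)&(r<.034);q=C[k]
        if k.sum()>5:print(n,lo,len(q),q.mean(0).round(4),np.ptp(q,axis=0).round(3),np.median(q[:,2]))
P,d=load('side');u,v=map(int,proj('side',(.513,.017,.1)));cv2.imwrite('pics/g8.png',cv2.resize(P[v-50:v+50,u-50:u+70],None,fx=6,fy=6,interpolation=cv2.INTER_CUBIC)[:,:,::-1])
E
```

```text
time_s: 38.53
ee_pos: [0.5139, 0.0161, 0.2282]
eef_rot: [[0.999, -0.039, 0.004], [-0.039, -0.999, -0.0], [0.004, 0.0, -1.0]]
ft_force: [-0.4, -0.8, -1.2]
opening: 0.0553
grasp_force: 0.0
time_s: 39.53
ee_pos: [0.6116, 0.0082, 0.2244]
eef_rot: [[0.163, 0.987, -0.002], [0.987, -0.163, 0.0], [-0.0, -0.002, -1.0]]
ft_force: [0.6, 0.6, -0.9]
opening: 0.0511
grasp_force: 0.0
time_s: 40.53
ee_pos: [0.6116, 0.0082, 0.2244]
eef_rot: [[-0.957, 0.291, -0.003], [0.291, 0.957, 0.0], [0.002, -0.001, -1.0]]
ft_force: [-0.6, -0.9, 0.8]
opening: 0.0513
grasp_force: 0.0
pos [0.6116 0.0082 0.2244] yaw 163.1 q1,6 [ -2.7 -75.8] open 0.0513 -> shift [ 0.1  4.1 74.4] turn -0.234 end q6 -85.4
side 0.132 139 [0.5102 0.0124 0.1399] [0.038 0.041 0.014] 0.14025120098540866
side 0.046 121 [ 0.5078 -0.      0.0506] [0.066 0.053 0.01 ] 0.05019864177369948
```

View pics/g8.png

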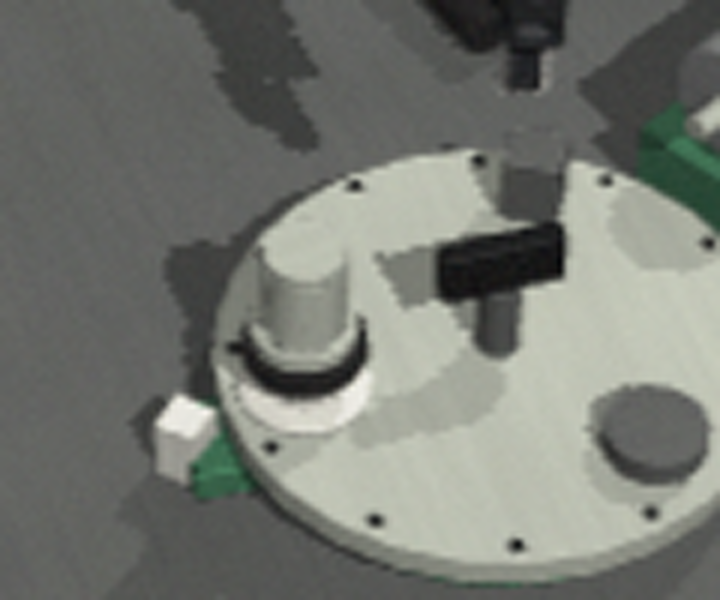

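The crop shows the pack complete: flange, wheel, ring and the cap upright at (305,300), cap top measured at 0.140 m. Next I'll grip the bar gently.

```bash
python3 -m inch '[[60,0,4,10,-0.08],[60,0,4,20,-0.16],[60,0,4,30,-0.23],[60,0,4,55,-0.23],[60,0,4,80,-0.23],[60,0,4,105,-0.23],[60,0,4,122,-0.23],[60,0,4,131,-0.23],[60,0,4,132,-0.23],[60,0,4,132,-0.23]]'
python3 -m inch '[[30,0,0,0,0],[25,0,0,0,0],[20,0,0,0,0],[16,0,0,0,0],[13,0,0,0,0],[10,0,0,0,0],[5,0,0,0,0],[5,0,0,0,0],[5,0,0,0,0]]' 40
python3 -c "
from h import *
plan(.6125,.0122,.0915,26.5)"
```

```text
time_s: 41.47
ee_pos: [0.6131, 0.012, 0.0943]
eef_rot: [[-0.997, 0.073, -0.0], [0.073, 0.997, 0.0], [0.0, -0.0, -1.0]]
ft_force: [0.7, 0.2, 0.5]
opening: 0.0515
grasp_force: 0.0
time_s: 42.22
ee_pos: [0.6135, 0.0121, 0.0954]
eef_rot: [[-0.997, 0.071, 0.001], [0.071, 0.997, -0.0], [-0.001, 0.0, -1.0]]
ft_force: [-1.6, 0.6, 6.6]
opening: 0.0126
grasp_force: 39.1
pos [0.6135 0.0121 0.0954] yaw 175.9 q1,6 [ -2.3 -88.2] open 0.0126 -> shift [1.  0.  3.9] turn 2.608 end q6 64.6
```

```bash
python3 -m inch '[[5,0,0,0,0.01],[5,0,0,0,0.03],[5,0,0,0,0.06],[5,0,0,0,0.1],[5,0,0,0,0.15],[5,0,0,0,0.2],[5,0,0,0,0.25],[5,0,0,0,0.3],[5,0,0,0,0.35],[5,0,0,0,0.4],[5,0,0,0,0.45],[5,0,0,0,0.5]]'
python3 -m inch '[[5,0,0,0,0.05],[5,0,0,0,0.1],[5,0,0,0,0.15],[5,0,0,0,0.2],[5,0,0,0,0.25],[5,0,0,0,0.3],[5,0,0,0,0.35],[5,0,0,0,0.4],[5,0,0,0,0.45],[5,0,0,0,0.5],[5,0,0,0,0.55],[5,0,0,0,0.6]]'
python3 -m inch '[[5,0,0,0,0.05],[5,0,0,0,0.1],[5,0,0,0,0.15],[5,0,0,0,0.2],[5,0,0,0,0.25],[5,0,0,0,0.3],[5,0,0,0,0.35],[5,0,0,0,0.4],[5,0,0,0,0.45],[5,0,0,0,0.5],[5,0,0,0,0.55],[5,0,0,0,0.6]]'
python3 -m inch '[[5,0,0,0,0.05],[5,0,0,0,0.1],[5,0,0,0,0.15],[5,0,0,0,0.2],[5,0,0,0,0.25],[5,0,0,0,0.3],[5,0,0,0,0.35],[5,0,0,0,0.4],[5,0,0,0,0.45],[5,0,0,0,0.5],[5,0,0,0,0.55],[5,0,0,0,0.6]]'
python3 -m inch '[[5,0,0,0,0.05],[5,0,0,0,0.1],[5,0,0,0,0.15],[5,0,0,0,0.19],[5,0,0,0,0.225],[5,0,0,0,0.25],[5,0,0,0,0.27],[5,0,0,0,0.285],[5,0,0,0,0.295],[5,0,0,0,0.3],[5,0,0,0,0.3],[5,0,0,0,0.3]]'
python3 - <<'E'
from h import *
plan(.6125,.0122,.0915,26.5)
for n in('side','top'):
    P,d=snap(n);C=cloud(n,d);Z=C[...,2];r=np.hypot(C[...,0]-.702,C[...,1]-.0567)
    k=(Z>.132)&(Z<.155)&(r<.04);q=C[k]
    if k.sum()>5:print(n,len(q),q.mean(0).round(4),np.ptp(q,axis=0).round(3),np.median(q[:,2]))
E
```

```text
time_s: 43.22
ee_pos: [0.6134, 0.0118, 0.0954]
eef_rot: [[-0.84, 0.542, 0.001], [0.542, 0.84, -0.001], [-0.001, 0.0, -1.0]]
ft_force: [-2.8, -1.8, 6.5]
opening: 0.0123
grasp_force: 39.3
time_s: 44.22
ee_pos: [0.6131, 0.0114, 0.0954]
eef_rot: [[-0.387, 0.922, 0.0], [0.922, 0.387, -0.001], [-0.001, -0.0, -1.0]]
ft_force: [-6.3, -4.0, 7.8]
opening: 0.0124
grasp_force: 39.6
time_s: 45.22
ee_pos: [0.6126, 0.0114, 0.0954]
eef_rot: [[0.201, 0.98, -0.001], [0.98, -0.201, -0.001], [-0.001, -0.001, -1.0]]
ft_force: [-10.9, -4.5, 11.2]
opening: 0.0124
grasp_force: 39.8
time_s: 46.22
ee_pos: [0.6121, 0.0115, 0.0954]
eef_rot: [[0.719, 0.695, -0.002], [0.695, -0.719, -0.001], [-0.002, -0.001, -1.0]]
ft_force: [-14.6, -2.8, 12.3]
opening: 0.0123
grasp_force: 40.1
time_s: 47.22
ee_pos: [0.6119, 0.0118, 0.0954]
eef_rot: [[0.891, 0.453, -0.003], [0.453, -0.891, -0.001], [-0.003, -0.001, -1.0]]
ft_force: [-16.4, -2.5, 14.4]
opening: 0.0123
grasp_force: 40.1
pos [0.6119 0.0118 0.0954] yaw 27.0 q1,6 [-2.3 60.7] open 0.0123 -> shift [ 0.7 -0.1  3.9] turn 0.008 end q6 64.6
side 121 [0.6952 0.0556 0.1402] [0.039 0.044 0.014] 0.14044427576472907
```

```bash
python3 -m inch '[[5,-1,-0.3,0,0],[5,-2,-0.6,0,0],[5,-2,-0.6,0,0],[20,-2,-0.6,0,0],[40,-2,-0.6,0,0],[60,-2,-0.6,0,0],[60,-2,-0.6,0,0],[60,-2,-0.6,-30,0],[60,-2,-0.6,-65,0],[60,-2,-0.6,-100,0],[60,-2,-0.6,-130,0],[60,-2,-0.6,-130,0]]'
python3 -m inch '[[60,-40,0,0,0],[60,-80,0,0,0],[60,-120,0,0,0],[60,-160,0,0,0],[60,-200,0,0,0],[60,-200,0,0,0],[60,-200,0,0,0],[60,-200,0,0,0]]'
python3 - <<'E'
from h import *
print(observe()['ft_force'])
for n in('side','top'):
    P,d=snap(n,n+'end.png');C=cloud(n,d);Z=C[...,2];r=np.hypot(C[...,0]-.702,C[...,1]-.0567)
    for lo,hi in((.132,.155),(.046,.056)):
        k=(Z>lo)&(Z<hi)&(r<.04);q=C[k]
        if k.sum()>5:print(n,lo,len(q),q.mean(0).round(4),np.median(q[:,2]))
    b=(Z>.09)&(Z<.122)&(P.max(2)<60)&(np.hypot(C[...,0]-.61,C[...,1]-.01)<.06);print('bar',C[b].mean(0))
P,d=load('side');u,v=map(int,proj('side',(.66,.03,.1)));cv2.imwrite('pics/g9.png',cv2.resize(P[v-50:v+50,u-60:u+60],None,fx=6,fy=6,interpolation=cv2.INTER_CUBIC)[:,:,::-1])
E
```

```text
time_s: 48.32
ee_pos: [0.6128, 0.0116, 0.2311]
eef_rot: [[0.891, 0.454, 0.009], [0.454, -0.891, -0.0], [0.008, 0.005, -1.0]]
ft_force: [-0.3, -0.1, 1.0]
opening: 0.0513
grasp_force: 0.0
time_s: 48.98
ee_pos: [0.4333, -0.0791, 0.2246]
eef_rot: [[0.891, 0.453, 0.001], [0.453, -0.891, -0.0], [0.001, 0.0, -1.0]]
ft_force: [-1.1, -0.1, 0.2]
opening: 0.051
grasp_force: 0.0
[-1.06463027 -0.14466599  0.16754783]
side 0.132 124 [0.6954 0.0553 0.14  ] 0.14023260070113053
side 0.046 129 [0.6917 0.043  0.0503] 0.04995846364031031
bar [0.60794418 0.00577538 0.10788982]
top 0.132 110 [0.6999 0.0567 0.1404] 0.14036101745494345
top 0.046 59 [0.6865 0.0551 0.0504] 0.0503235980731922
bar [0.61071456 0.01160394 0.11304648]
```

View pics/g9.png

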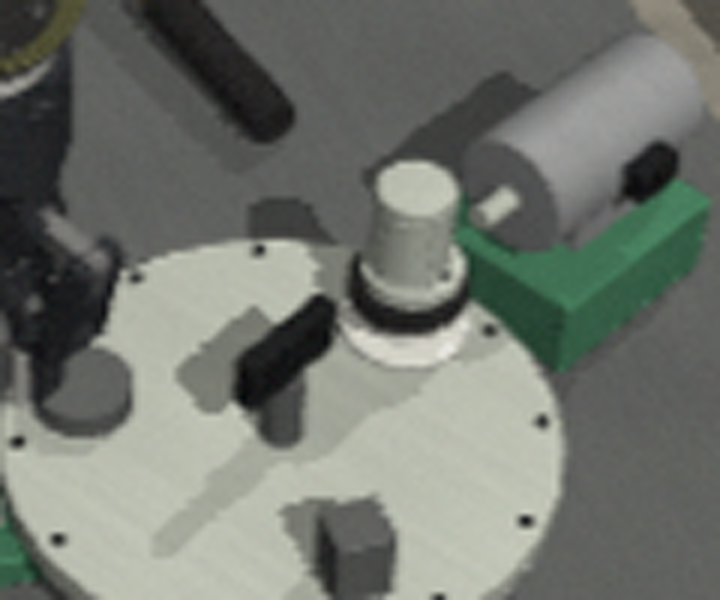

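The crop shows the pack intact at (415,270), right in front of the dresser nib at (495,205), and the gripper clear of everything. I'll hand it in.

```bash
python3 -c "
from cell import *
print(hand_in())"
```

```text
the job is handed in; nothing more can be done
None
```

I handed the job in at about 49 s of the 210 s allowed: flange, the one wheel found on the bench, clamp ring and cap are stacked flat on the arbor, which stands at the dresser within about 3 mm by my camera estimate; the hand-in printed no verdict.

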